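# Lift the hot lid off the drying pot with the lid lifter

## Task

The walnuts in the little electric drying pot are dry. Take the lid lifter from its wooden stand, put its foot through the wire loop of the hot lid, push the lid gently back until it sits firmly against both rear stop pins so that its tongue comes out from under the front catch, then lift it level and set it down gently on the cork mat, the round plate wholly on the mat. Stand the lifter back in its stand; never touch the hot lid with the gripper or arm, never force it against the pot, and leave the paint jar, tea light and masking tape where they are.

Things in the scene. Friction and masses are not known exactly. Their poses are not given: they have to be found in the camera images.
- pot: Green round drying pot (116 mm across, rim 70 mm up) on a black foot 136 mm across; fixed. Origin: centre of its underside. +x: the way the lid must be pushed. On its -x side stands the front catch, a steel bracket 26 mm wide, outer face 88 mm from the axis, top 81.5 mm up; its lip (underside 77.5 mm up) covers the last 7 mm of the lid's tongue.
- stops: Arms of two rigid steel stop pins (8 mm thick, tops 82 mm up, brass nuts) at the far (+x) rim of the pot, about 35 mm either side of its x axis. The pins are screwed tight together anywhere along 12 mm of the arms, not told by this pose: the lid's edge meets both after it has slid 9 to 21 mm along the pot's +x; feel for it. 7 mm frees the tongue. Same origin and axes as the pot.
- lid: Loose white round lid, 120 mm across, 8 mm thick, 0.3 to 0.45 kg, lying on the pot rim (sliding friction about 1 to 4 N; more if pressed down). Origin: centre of its underside. A steel tongue 22 mm wide, 5 mm thick sticks out 12 mm on its -x side, under the catch. Its axes are parallel to the pot's at the start.
- lid_loop (a point): Centre of the straight horizontal bar of the lid's wire loop, 24 mm above the lid's underside (16 mm above its upper face). The wire is 5 mm thick; the bar lies along the lid's y, with 31 mm clear between its legs and 13.5 mm clear under it. The loop is passed along the lid's x.
- lifter_grip (a point): Centre of the lid lifter's dark wooden handle (20 mm along x, 18 mm along y, 52 mm tall), the place to grip. Lifter axes: z up along the handle, +x the way its foot points. A steel guard plate, 26 x 36 mm, lies 26 to 30 mm below this point. At the start the lifter hangs upright in its stand by the guard plate.
- stand: Wooden lifter stand, a block 62 x 42 x 50 mm on a base 84 x 64 mm, with an open well 38 mm (x, from -9 to +29 mm) by 22 mm (y) right down its middle; fixed. Origin on the table under where the shank hangs; its +x is the way the lifter's foot points when it hangs there.
- stand_seat (a point): The point of the stand, 80 mm above the table, where the centre of the lifter's handle is when it hangs properly in the stand (guard plate lying on the top of the block).
- mat: Round cork mat, 170 mm across, 10 mm thick, fixed. Origin: centre of its underside.
- mat_top (a point): Centre of the mat's upper face.
- paint_jar: Bystander: small white paint jar, 46 mm across, 46 mm tall; origin at its underside. Leave alone.
- tea_light: Bystander: tea light, 39 mm across, 21 mm tall; origin at its underside. Leave alone.
- masking_tape: Bystander: roll of masking tape, 104 mm across, 25 mm tall; origin at its underside. Leave alone.
- lifter: The steel lid lifter, 0.11 kg, 94 mm tall. Origin: underside of its foot, under the handle's axis, 68 mm below lifter_grip; same axes. A flat shank, 6 mm (x) by 12 mm (y), runs straight down from the handle. The foot, 12 mm wide and 4 mm thick, points along +x to 24 mm from the axis; its last 4 mm turn up 4 mm above the foot's upper face.
There are look-alikes about, which are no part of the job. Several things look just like the pot: the one meant starts farthest from the robot's base.

How it is judged:
By the outcome, as a careful person would: the job done as asked, in the order asked, and still so for the second after the job is handed in, with the robot touching nothing.
It also fails if it takes over 72 s, if anything falls off the work surface, if the arm or the gripper's body presses on something with over 40 N, if the wrist force passes 120 N, or if a joint passes its speed limit or range.

## Robot

A 6-joint arm with a two-finger parallel gripper is mounted at the origin on the work surface; the furniture and walls round the work are solid. World frame = base frame: x ahead of the robot, y to its left, z up, the work surface at z = 0. Lengths are in m, angles in rad, forces in N, time in s.
With the tool pointing down it reaches from about 0.25 to 0.725 m from the base axis. Payload 4 kg.
Tool frame: the origin (TCP) lies at the centre of the arm's flange, where the gripper is bolted on; the fingertips stand 173 mm ahead of it and the grasp point (between the pads) lies 155 mm ahead of it; x points along the fingers, z is the direction in which the jaws open and shut, and the axes are right-handed (so a half turn about x gives the same grasp; the last joint's range is limited). The gripper opens to 85 mm and grips with 20 to 120 N. Pads are 22 mm wide; open, the fingers measure 114 mm over their backs; the gripper's body (76 mm by 85 mm) begins 54 mm behind the grasp point. The pads swing forward as they close: fully open they stand 13 mm farther back than shut.
Start: joints at [-1.113, 0.241, 0.005, 1.335, 0, 1.571], TCP at [0.221, -0.449, 0.405] pointing down, gripper open.
Joint ranges: [-2.72, 2.72], [-1.05, 1.87], [-1.09, 1.28], [-1.99, 2.15], [-1.42, 1.44], [-3.14, 3.14]. Speed limits (rad/s): [2.79, 2.79, 3.14, 3.14, 3.14, 3.14].

## Interface

Orientations are given as a unit quaternion [x, y, z, w].
In Python, from workcell import bot gives the robot as it stands.
- The arm moves only by the tool arm_command, never from a script. Its argument "moves" is one flat list of numbers, 7 for each row, row after row: the shift along the tool's x, y, z in m, then the turn, a rotation vector about the tool's x, y, z in rad, then the closure, from -1 (fully open) to 1 (shut). A call has 1 to 20 rows; each row shifts and turns the pose as measured when the row begins, along the tool's axes as they then stand; what a row does not reach is not made up. A row lasts 1/12 s, in which the tool goes at most 41.7 mm and 7.16 degrees, less where a joint would pass 70% of its speed; a pose out of reach is approached as far as the arm can. A call with a gripper value outside its range is refused whole. The fingers move at their own pace and stop on an object; the grip force is fixed at half the most. Time passes only in rows, so rows that do not move let the fingers close. It gives the time, the measured TCP pose, the force and the opening at its end, in the units of the state.
- bot.get_obs(): the state, without advancing time (a new reading comes with each control period).
- bot.camera(name): name is "side" or "top" or "wrist"; returns the picture (480x640x3 uint8, red, green, blue); there is no depth.
- bot.get_calibration(name): a dict with "mtx" (3x3 intrinsics, pixels), "world_from_camera" (4x4, takes a point from camera to world coordinates); the wrist camera has in their place "mount" (4x4, takes a point from camera to tool coordinates, whose origin is the TCP and whose axes are the tool frame's). Camera axes: x right, y up, looking along -z (the intrinsics and any distortion apply to the point x, -y, -z); pixel columns grow to the right and rows downward; lengths in m; the calibration is good to about 2 mm. A picture is of the moment at which its call begins: read the wrist's pose just before it. get_calibration takes no time and is no camera call.
- bot.job_done(): hands the job in, once; it reports no verdict.
The state is a dict: "clock": time; "joint_pos": joint angles; "joint_vel": joint speeds; "tau": joint torques, N m; "eef_pos": TCP position; "tool_rot": TCP orientation; "ft_force": force on the tool from outside, world axes, zero at the start; "ft_torque": the same for the moment, N m; "grip_width": finger opening in m.
Only numpy, scipy, OpenCV 4.12 (cv2) and the standard library are available. Lean on these libraries where they do the work, as an engineer would, in place of code of your own. Each camera call takes 0.05 s, during which the arm holds its last target.

## Working session

There is one attempt and no reset: what is moved stays moved. The work goes in short steps, Python scripts to look and compute and a tool call to move; the robot and the scene stay as the last step left them, time stands still between calls to the robot, and variables do not carry over. Pictures are saved under pics/ and viewed, and the job is handed in when it is done.

Besides the shell and the picture viewer there is one more tool, called after "Call:" in YAML: its name, and indented under it one key for each argument. arm_command: Moves the arm, as the interface text tells. Its arguments: {"type":"object","properties":{"moves":{"type":"array"}},"required":["moves"]}

```bash
ls; mkdir -p pics; python3 - <<'E'
from workcell import bot
import cv2
o=bot.get_obs(); print(o)
for n in("side","top","wrist"):
    cv2.imwrite(f"pics/{n}0.png",bot.camera(n)[:,:,::-1])
    print(n,bot.get_calibration(n))
E
```

```text
pics
{'clock': 0.0, 'joint_pos': array([-1.11300097e+00,  2.41420798e-01,  3.69602692e-03,  1.33520410e+00,
        1.39508904e-05,  1.57083092e+00]), 'joint_vel': array([ 7.09349305e-04, -7.57629294e-04,  2.12539108e-03,  7.02453235e-04,
       -7.00985634e-05, -1.33778101e-04]), 'tau': array([ 2.23115417e-04, -3.72320223e+01,  2.52406794e+01,  1.69873849e-02,
        1.01995374e-04, -1.23752464e-06]), 'eef_pos': array([ 0.22086445, -0.44826417,  0.40379791]), 'tool_rot': array([ 0.37391912,  0.6010414 , -0.37311425,  0.59976619]), 'ft_force': array([-0.09059058, -0.19854221, -0.33055163]), 'ft_torque': array([ 0.03068179, -0.01243705, -0.00963902]), 'grip_width': 0.08543929303330941}
side {'mtx': array([[583.62510818,   0.        , 320.43647412],
       [  0.        , 583.62510818, 229.62696301],
       [  0.        ,   0.        ,   1.        ]]), 'world_from_camera': array([[-0.94752395,  0.12388742, -0.29470372,  0.1975504 ],
       [-0.31967989, -0.37229837,  0.87132009,  1.03887395],
       [-0.00177212,  0.9198075 ,  0.39236593,  0.55469455],
       [ 0.        ,  0.        ,
[... 379 characters left out ...]
96e-03],
       [ 8.44982559e-04,  1.91917492e-01,  9.81410700e-01,
         9.84248493e-01],
       [ 0.00000000e+00,  0.00000000e+00,  0.00000000e+00,
         1.00000000e+00]])}
wrist {'mtx': array([[358.02029465,   0.        , 321.46490207],
       [  0.        , 358.02029465, 239.77234265],
       [  0.        ,   0.        ,   1.        ]]), 'mount': array([[ 1.00967745e-03,  2.64741741e-01, -9.64318822e-01,
         3.19721642e-02],
       [ 5.96310449e-05,  9.64319296e-01,  2.64741933e-01,
         6.70594478e-02],
       [ 9.99999488e-01, -3.24807298e-04,  9.57864618e-04,
        -2.04173652e-04],
       [ 0.00000000e+00,  0.00000000e+00,  0.00000000e+00,
         1.00000000e+00]])}
```

View pics/top0.png

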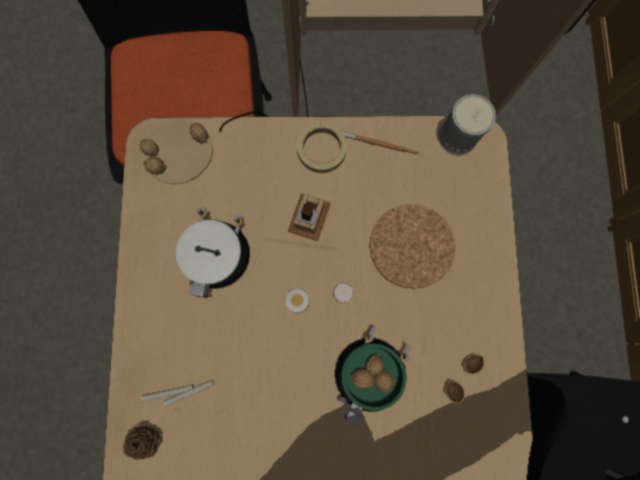

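View pics/side0.png

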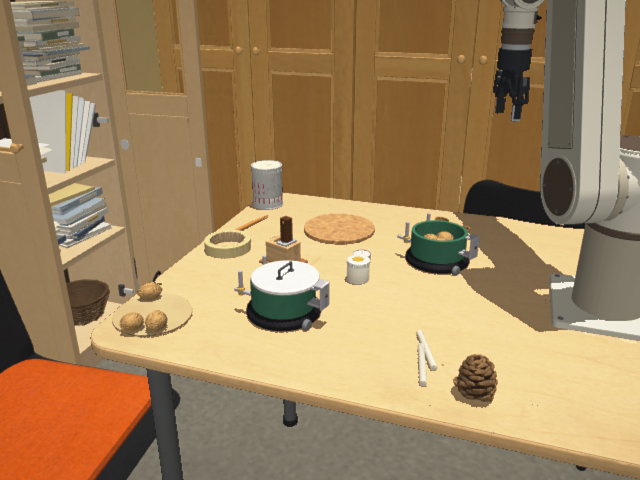

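View pics/wrist0.png

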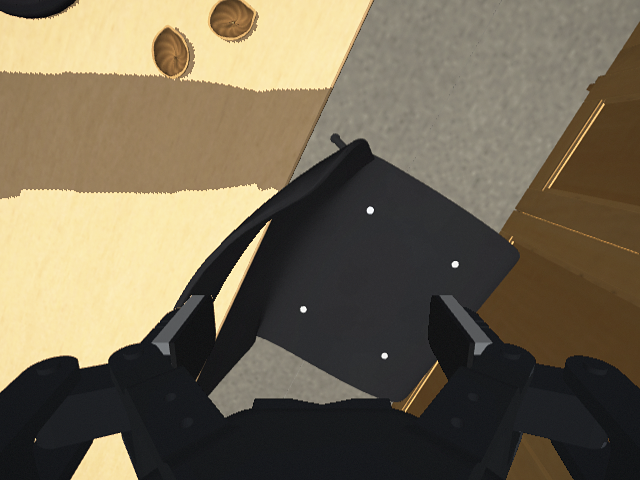

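```bash
cat > h.py <<'E'
from workcell import bot
import numpy as np, cv2
from scipy.spatial.transform import Rotation as R
def cal(n,obs=None):
    c=bot.get_calibration(n)
    if n=="wrist":
        o=obs or bot.get_obs()
        T=np.eye(4);T[:3,:3]=R.from_quat(o["tool_rot"]).as_matrix();T[:3,3]=o["eef_pos"]
        return c["mtx"],T@c["mount"]
    return c["mtx"],c["world_from_camera"]
def px2w(n,u,v,z,obs=None):
    K,T=cal(n,obs); d=np.linalg.inv(K)@[u,v,1]; d=T[:3,:3]@(d*[1,-1,-1]); p=T[:3,3]
    return p+d*(z-p[2])/d[2]
def w2px(n,P,obs=None):
    K,T=cal(n,obs); P=np.atleast_2d(P); q=(P-T[:3,3])@T[:3,:3]; q=q*[1,-1,-1]; q=q@K.T
    return q[:,:2]/q[:,2:]
def crop(img,x0,y0,x1,y1,s,name):
    cv2.imwrite("pics/"+name,cv2.resize(img[y0:y1,x0:x1],None,fx=s,fy=s,interpolation=cv2.INTER_CUBIC))
E
python3 - <<'E'
from h import *
t=cv2.imread("pics/top0.png");s=cv2.imread("pics/side0.png")
crop(t,160,190,270,310,5,"t_pot.png");crop(t,270,180,350,250,8,"t_st.png");crop(s,220,200,350,340,4,"s_pot.png");crop(t,350,190,480,300,5,"t_mat.png")
E
```

```text
(no output)
```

View pics/t_pot.png

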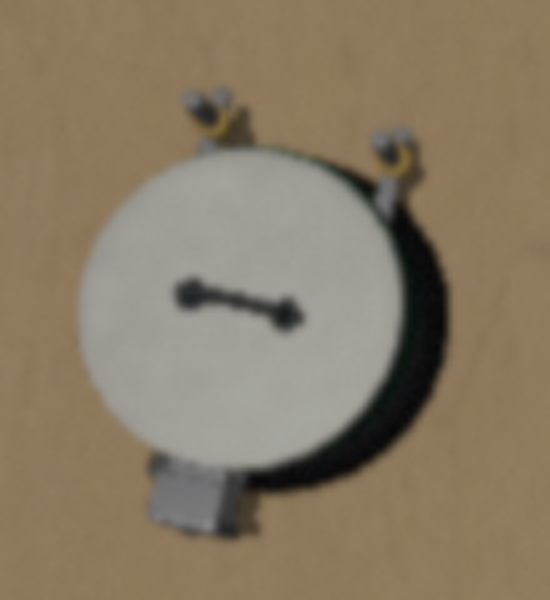

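View pics/t_st.png

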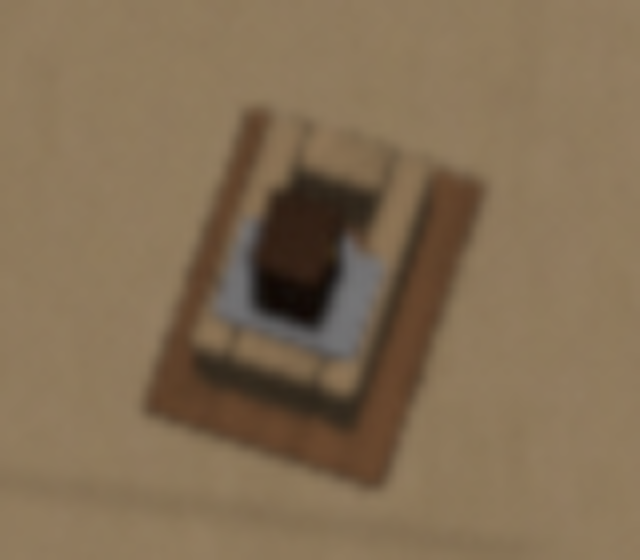

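View pics/s_pot.png

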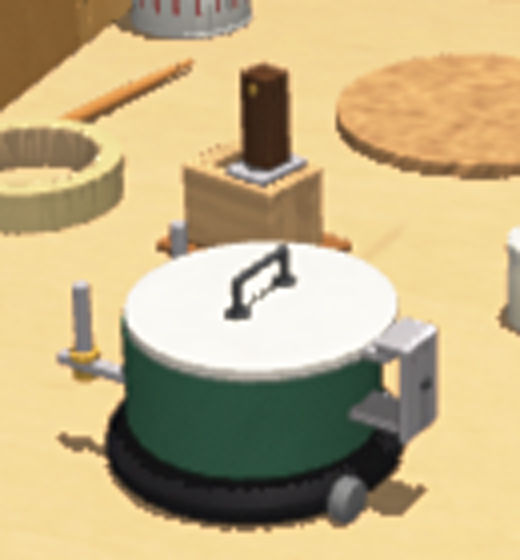

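View pics/t_mat.png

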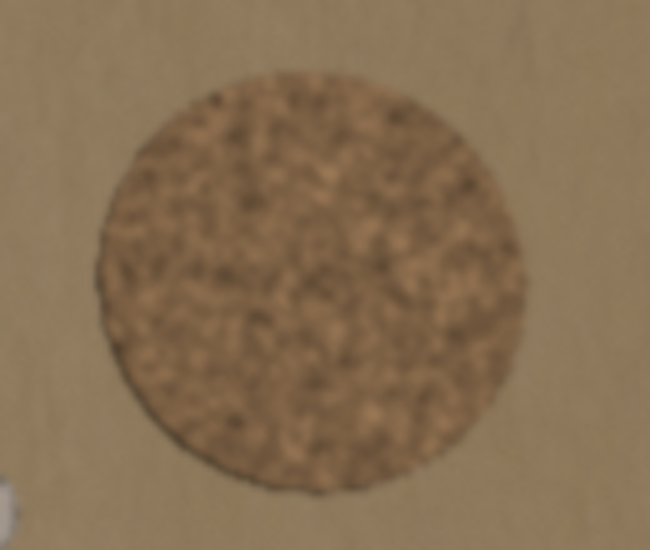

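```bash
python3 - <<'E'
from h import *
np.set_printoptions(precision=4,suppress=True)
def g(x,y,s,x0,y0,z): return px2w("top",(x+.5)/s-.5+x0,(y+.5)/s-.5+y0,z)
f=lambda x,y,z:g(x,y,5,160,190,z)
e=np.array([f(78,308,.078),f(405,308,.078),f(243,148,.078),f(243,473,.078)]);print("lid",e, (e[0,1]+e[1,1])/2,(e[2,0]+e[3,0])/2)
a,b=f(190,295,.094),f(287,315,.094);print("bar",a,b,(a+b)/2); d=a-b; print("lid x yaw",np.degrees(np.arctan2(d[1],d[0]))-90)
p,q=f(209,100,.082),f(391,142,.082);print("pins",p,q,np.linalg.norm(p-q));d=p-q;print(np.degrees(np.arctan2(d[1],d[0]))-90)
c=f(190,495,.0815);print("catch",c)
s=lambda x,y,z:g(x,y,8,270,180,z)
for zb in(.006,.01):
  cs=np.array([s(*k,zb) for k in((250,105),(485,180),(382,488),(145,410))]);print(cs.mean(0),np.linalg.norm(cs-np.roll(cs,1,0),axis=1))
  d=cs[0]-cs[3]+cs[1]-cs[2];yaw=np.arctan2(d[1],d[0]);print(np.degrees(yaw), cs.mean(0)-.01*np.array([np.cos(yaw),np.sin(yaw),0]))
hs=np.array([s(*k,.106) for k in((283,187),(345,212),(325,283),(262,262))]);print("handle",hs.mean(0),np.linalg.norm(hs-np.roll(hs,1,0),axis=1))
gs=np.array([s(*k,.054) for k in((245,222),(385,262),(355,355),(212,310))]);print("guard",gs.mean(0),np.linalg.norm(gs-np.roll(gs,1,0),axis=1))
m=lambda x,y,z:g(x,y,5,350,190,z)
e=np.array([m(97,283,.01),m(526,283,.01),m(313,70,.01),m(313,492,.01)]);print("mat",e)
print(px2w("top",297,300,.046),px2w("top",343,293,.021))
E
```

```text
lid [[0.5491 0.2582 0.078 ]
 [0.5484 0.1378 0.078 ]
 [0.6093 0.1996 0.078 ]
 [0.4879 0.1953 0.078 ]] 0.1980012086779512 0.5486120901012388
bar [0.551  0.2134 0.094 ] [0.5434 0.178  0.094 ] [0.5472 0.1957 0.094 ]
lid x yaw -12.041944921540065
pins [0.6268 0.212  0.082 ] [0.6103 0.1438 0.082 ] 0.07019521282708327
-13.57220003341017
catch [0.4797 0.2135 0.0815]
[0.631  0.0121 0.006 ] [0.0834 0.0628 0.0837 0.0626]
-18.500960639401306 [0.6215 0.0153 0.006 ]
[0.63   0.0121 0.01  ] [0.0831 0.0626 0.0833 0.0624]
-18.5009606394013 [0.6205 0.0153 0.01  ]
handle [0.6206 0.0139 0.106 ] [0.0182 0.0153 0.0172 0.0151]
guard [0.6213 0.0156 0.054 ] [0.0231 0.0351 0.024  0.036 ]
mat [[ 0.5685 -0.1067  0.01  ]
 [ 0.5675 -0.2771  0.01  ]
 [ 0.6553 -0.1963  0.01  ]
 [ 0.4851 -0.1889  0.01  ]]
[0.4606 0.0349 0.046 ] [ 0.4752 -0.0529  0.021 ]
```

```bash
cat >> h.py <<'E'
def plan(xy,z,yaw_deg,flip=False,pr=True):
    """tool pointing down at TCP (x,y,z), tool z (jaw dir) along yaw; prints tool-frame shift and rotvec"""
    o=bot.get_obs(); Rm=R.from_quat(o["tool_rot"]).as_matrix()
    y=np.radians(yaw_deg); zt=np.array([np.cos(y),np.sin(y),0]);xt=np.array([0,0,-1.]);yt=np.cross(zt,xt)
    if flip: zt,yt=-zt,-yt
    T=np.c_[xt,yt,zt]
    rv=R.from_matrix(Rm.T@T).as_rotvec()
    d=Rm.T@(np.array([*xy,z])-o["eef_pos"])
    np.set_printoptions(precision=4,suppress=True)
    print("t",round(o["clock"],2),"pos",o["eef_pos"],"toolz",Rm[:,2],"toolx",Rm[:,0],"j",o["joint_pos"],"F",o["ft_force"],"w",o["grip_width"])
    print("shift",d*1000,"mm rot deg",np.degrees(rv),"rad",rv)
E
python3 - <<'E'
from h import *
plan((.621,.0152),.35,-18.5);plan((.621,.0152),.35,-18.5,True)
E
```

```text
t 0.15 pos [ 0.2209 -0.4484  0.404 ] toolz [ 0.442  -0.897  -0.0016] toolx [-0.0007  0.0014 -1.    ] j [-1.113   0.2413  0.0041  1.3352 -0.      1.5708] F [-0.301  -0.5236  0.3766] w 0.08546913870997908
shift [  54.3825  563.7827 -238.8883] mm rot deg [-45.2688  -0.0881  -0.0355] rad [-0.7901 -0.0015 -0.0006]
t 0.15 pos [ 0.2209 -0.4484  0.404 ] toolz [ 0.442  -0.897  -0.0016] toolx [-0.0007  0.0014 -1.    ] j [-1.113   0.2413  0.0041  1.3352 -0.      1.5708] F [-0.301  -0.5236  0.3766] w 0.08546913870997908
shift [  54.3825  563.7827 -238.8883] mm rot deg [134.7312  -0.044    0.1093] rad [ 2.3515 -0.0008  0.0019]
```

Call:
arm_command:
  moves: [0.0036,0.0376,-0.0159,0,0,0,-1,0.0036,0.0376,-0.0159,0,0,0,-1,0.0036,0.0376,-0.0159,0,0,0,-1,0.0036,0.0376,-0.0159,0,0,0,-1,0.0036,0.0376,-0.0159,0,0,0,-1,0.0036,0.0376,-0.0159,0,0,0,-1,0.0036,0.0376,-0.0159,0,0,0,-1,0.0036,0.0376,-0.0159,0,0,0,-1,0.0036,0.0376,-0.0159,0,0,0,-1,0.0036,0.0376,-0.0159,0,0,0,-1,0.0036,0.0376,-0.0159,0,0,0,-1,0.0036,0.0376,-0.0159,0,0,0,-1,0.0036,0.0376,-0.0159,0,0,0,-1,0,0,0,-0.12,0,0,-1,0,0,0,-0.12,0,0,-1,0,0,0,-0.12,0,0,-1,0,0,0,-0.12,0,0,-1,0,0,0,-0.12,0,0,-1,0,0,0,-0.12,0,0,-1]

```text
clock: 1.73
eef_pos: [0.5784, -0.0353, 0.3449]
tool_rot: [0.134, 0.699, -0.134, 0.69]
ft_force: [-0.1, -0.5, 0.3]
grip_width: 0.0852
```

```bash
python3 - <<'E'
from h import *
plan((.621,.0152),.30,-18.5)
cv2.imwrite("pics/w1.png",bot.camera("wrist")[:,:,::-1])
E
```

```text
t 1.73 pos [ 0.5784 -0.0353  0.3449] toolz [ 0.9282 -0.3719 -0.012 ] toolx [-0.0123  0.0015 -0.9999] j [-0.0611  0.4336  0.1231  1.2727  0.0008  1.8907] F [-0.1445 -0.4822  0.3142] w 0.08518362262414726
shift [44.4352 62.8566 21.2567] mm rot deg [-3.3354 -0.6929  0.1609] rad [-0.0582 -0.0121  0.0028]
```

View pics/w1.png

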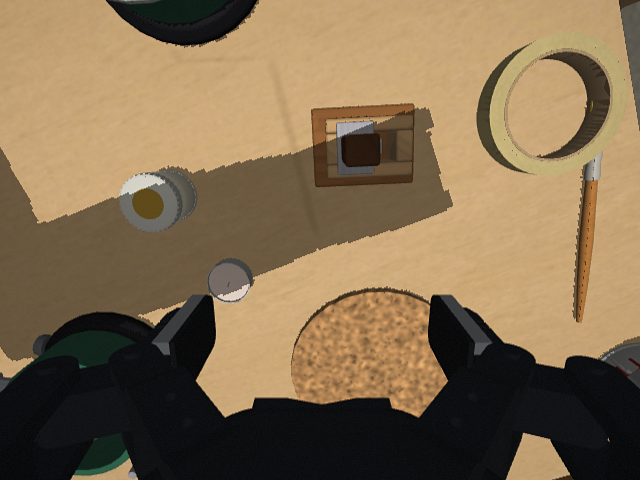

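```bash
python3 - <<'E'
from h import *
crop(cv2.imread("pics/w1.png"),300,90,430,200,6,"w1c.png")
E
```

```text
(no output)
```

View pics/w1c.png

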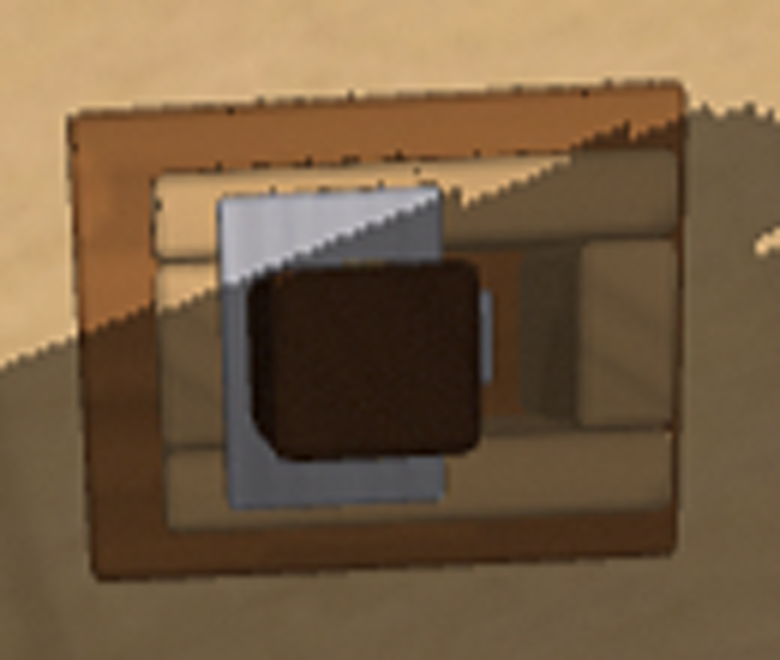

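```bash
python3 - <<'E'
from h import *
plan((.621,.0152),.30,-18.5)
g=lambda x,y,z:px2w("wrist",(x+.5)/6-.5+300,(y+.5)/6-.5+90,z)
for n,z,c in(("handle",.106,((270,265),(480,262),(480,455),(278,460))),("guard",.054,((218,200),(440,185),(443,500),(230,510))),("block",.05,((152,175),(680,150),(672,515),(165,530)))):
  p=np.array([g(*k,z) for k in c]);d=p[1]-p[0]+p[2]-p[3];e=p[0]-p[3]+p[1]-p[2];print(n,p.mean(0),np.linalg.norm(p-np.roll(p,1,0),axis=1),np.degrees(np.arctan2(d[1],d[0])),np.degrees(np.arctan2(e[1],e[0]))-90)
  if n=="block": yw=np.radians(-18.5);print(p.mean(0)-.01*np.array([np.cos(yw),np.sin(yw),0]))
E
```

```text
t 1.78 pos [ 0.5784 -0.0353  0.3448] toolz [ 0.9295 -0.3685 -0.0123] toolx [-0.0126  0.0016 -0.9999] j [-0.0612  0.4337  0.1229  1.2726  0.0008  1.887 ] F [-0.5524  0.5481 -0.7859] w 0.0853577385915813
shift [44.2911 62.7974 21.5591] mm rot deg [-3.1232 -0.71    0.1613] rad [-0.0545 -0.0124  0.0028]
handle [0.6196 0.0151 0.106 ] [0.0177 0.0193 0.0174 0.019 ] -20.51433193170561 -18.662611840130268
guard [0.6194 0.015  0.054 ] [0.0351 0.0254 0.0355 0.0253] -18.43172225819544 -18.765852114313986
block [0.6291 0.0117 0.05  ] [0.0408 0.0609 0.0416 0.0611] -19.478785773168475 -19.155409278263335
[0.6196 0.0149 0.05  ]
```

Call:
arm_command:
  moves: [0.008,0.021,0.007,-0.019,-0.004,0.001,-1,0.008,0.021,0.007,-0.019,-0.004,0.001,-1,0.008,0.021,0.007,-0.019,-0.004,0.001,-1]

```text
clock: 2.03
eef_pos: [0.6198, 0.0139, 0.3215]
tool_rot: [0.116, 0.697, -0.117, 0.698]
ft_force: [0.0, -0.2, -0.0]
grip_width: 0.0858
```

```bash
python3 - <<'E'
from h import *
plan((.6198,.0151),.236,-18.8)
E
```

```text
t 2.03 pos [0.6198 0.0139 0.3215] toolz [ 0.9454 -0.3258  0.0012] toolx [ 0.0008 -0.0014 -1.    ] j [ 0.0227  0.5214  0.2015  1.2502 -0.0014  1.9254] F [ 0.0282 -0.193  -0.0168] w 0.08575247966057228
shift [85.4978  1.2326 -0.4777] mm rot deg [-0.2145  0.0676  0.059 ] rad [-0.0037  0.0012  0.001 ]
```

Call:
arm_command:
  moves: [0.028,0.0006,-0.0003,-0.004,0.001,0.001,-1,0.028,0.0006,-0.0002,0,0,0,-1,0.02,0,0,0,0,0,-1,0.009,0,0,0,0,0,-1,0,0,0,0,0,0,-1]

```text
clock: 2.45
eef_pos: [0.6222, 0.0197, 0.2311]
tool_rot: [0.118, 0.697, -0.117, 0.698]
ft_force: [0.5, 0.3, -0.4]
grip_width: 0.0855
```

```bash
python3 - <<'E'
from h import *
plan((.6198,.0151),.236,-18.8)
cv2.imwrite("pics/w2.png",bot.camera("wrist")[:,:,::-1])
E
```

```text
t 2.45 pos [0.6222 0.0197 0.2311] toolz [ 0.9447 -0.3278  0.0008] toolx [ 0.0013  0.0013 -1.    ] j [0.0314 0.5978 0.0827 1.0543 0.0013 1.9362] F [ 0.5134  0.2625 -0.4032] w 0.08550737556646922
shift [-4.9312 -5.1361 -0.7611] mm rot deg [-0.3362  0.0482 -0.0964] rad [-0.0059  0.0008 -0.0017]
```

View pics/w2.png

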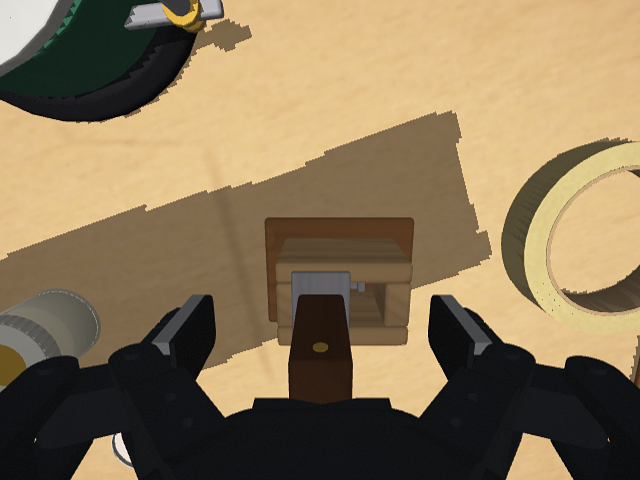

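Call:
arm_command:
  moves: [-0.005,-0.005,-0.0008,-0.005,0,-0.002,-1,0,0,0,0,0,0,-1,0,0,0,0,0,0,-1]

```text
clock: 2.75
eef_pos: [0.6208, 0.0143, 0.2406]
tool_rot: [0.116, 0.696, -0.116, 0.699]
ft_force: [0.4, 0.8, 0.2]
grip_width: 0.0856
```

```bash
python3 - <<'E'
from h import *
plan((.6198,.0151),.236,-18.8)
E
```

```text
t 2.75 pos [0.6208 0.0143 0.2406] toolz [ 0.9458 -0.3247  0.0052] toolx [ 0.0052 -0.0008 -1.    ] j [ 0.0232  0.5843  0.0859  1.0672 -0.0009  1.9247] F [0.445  0.7571 0.1823] w 0.08559739134800158
shift [ 4.5673  0.4651 -1.1907] mm rot deg [-0.1505  0.2957 -0.0528] rad [-0.0026  0.0052 -0.0009]
```

Call:
arm_command:
  moves: [0.003,0.0005,-0.001,-0.002,0.004,0,-1,0,0,0,0,0,0,-1,0,0,0,0,0,0,-1]

```text
clock: 3.0
eef_pos: [0.6212, 0.0144, 0.2416]
tool_rot: [0.117, 0.694, -0.115, 0.7]
ft_force: [0.5, 0.2, 0.1]
grip_width: 0.0856
```

```bash
python3 - <<'E'
from h import *
plan((.6198,.0151),.236,-18.8)
E
```

```text
t 3.0 pos [0.6212 0.0144 0.2416] toolz [ 0.9459 -0.3243  0.008 ] toolx [ 0.0088  0.0008 -1.    ] j [0.0231 0.5827 0.086  1.0653 0.0006 1.9241] F [0.4578 0.2446 0.0573] w 0.0856416147123416
shift [ 5.6238  0.1518 -1.6102] mm rot deg [-0.1221  0.4603 -0.206 ] rad [-0.0021  0.008  -0.0036]
```

Call:
arm_command:
  moves: [0.005,0,-0.0015,-0.002,0.008,-0.003,-1,0.001,0,0,0,0,0,-1]

```text
clock: 3.17
eef_pos: [0.6201, 0.0149, 0.2365]
tool_rot: [0.116, 0.697, -0.115, 0.698]
ft_force: [0.4, 0.6, -0.2]
grip_width: 0.0854
```

```bash
python3 - <<'E'
from h import *
plan((.6198,.0151),.236,-18.8)
E
```

```text
t 3.17 pos [0.6201 0.0149 0.2365] toolz [ 0.9466 -0.3224  0.0015] toolx [ 0.0018  0.0007 -1.    ] j [0.0239 0.5883 0.0813 1.062  0.0006 1.923 ] F [ 0.4229  0.5535 -0.1791] w 0.08542747047872964
shift [ 0.5197  0.0932 -0.3007] mm rot deg [-0.0082  0.0864 -0.0697] rad [-0.0001  0.0015 -0.0012]
```

Call:
arm_command:
  moves: [0.0005,0,0,0,0.001,0,1,0.0005,0,0,0,0.001,0,1,0.0005,0,0,0,0.001,0,1,0.0005,0,0,0,0.001,0,1,0.0005,0,0,0,0.001,0,1,0.0005,0,0,0,0.001,0,1]

```text
clock: 3.67
eef_pos: [0.62, 0.0151, 0.2326]
tool_rot: [0.116, 0.7, -0.115, 0.696]
ft_force: [-1.1, 0.4, 5.9]
grip_width: 0.0194
```

```bash
python3 - <<'E'
from h import *
plan((.6198,.0151),.236,-18.8)
cv2.imwrite("pics/w3.png",bot.camera("wrist")[:,:,::-1])
E
```

```text
t 3.67 pos [0.62   0.0151 0.2326] toolz [ 0.9467 -0.3221 -0.0058] toolx [-0.0053  0.0025 -1.    ] j [0.0239 0.5949 0.0819 1.063  0.0027 1.9226] F [-1.0765  0.4344  5.8826] w 0.019403761768722026
shift [-3.3866 -0.1021 -0.2036] mm rot deg [ 0.0095 -0.3346 -0.0402] rad [ 0.0002 -0.0058 -0.0007]
```

View pics/w3.png

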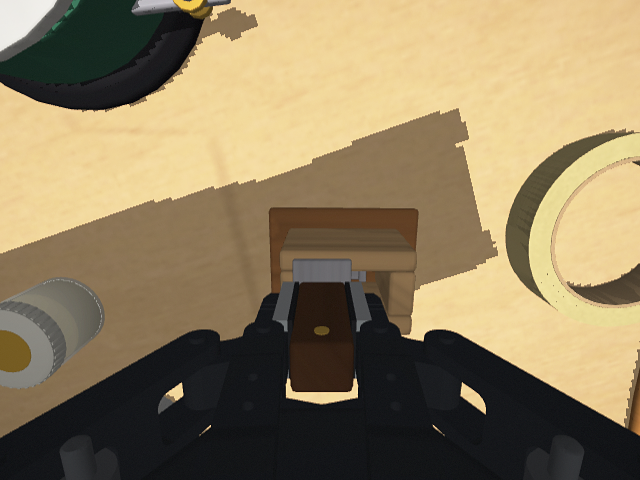

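Call:
arm_command:
  moves: [-0.01,0,0,0,0,0,1,-0.015,0,0,0,0,0,1,-0.02,0,0,0,0,0,1,-0.02,0,0,0,0,0,1,-0.02,0,0,0,0,0,1,-0.015,0,0,0,0,0,1,-0.005,0,0,0,0,0,1]

```text
clock: 4.3
eef_pos: [0.6188, 0.0148, 0.3402]
tool_rot: [0.115, 0.703, -0.115, 0.692]
ft_force: [0.3, -0.5, -0.4]
grip_width: 0.0195
```

```bash
python3 - <<'E'
from h import *
yw=np.radians(-13);u=np.array([np.cos(yw),np.sin(yw)])
plan(np.array([.548,.197])-.05*u,.34,-13)
cv2.imwrite("pics/w4.png",bot.camera("wrist")[:,:,::-1])
cv2.imwrite("pics/s4.png",bot.camera("side")[:,:,::-1])
E
```

```text
t 4.3 pos [0.6188 0.0148 0.3402] toolz [ 0.9466 -0.3221 -0.0162] toolx [-0.0162  0.0026 -0.9999] j [0.0233 0.5168 0.2435 1.3136 0.003  1.922 ] F [ 0.3141 -0.4748 -0.4348] w 0.019539695218509203
shift [   2.6196  144.6258 -175.4852] mm rot deg [-5.7926 -0.9329  0.1113] rad [-0.1011 -0.0163  0.0019]
```

View pics/w4.png

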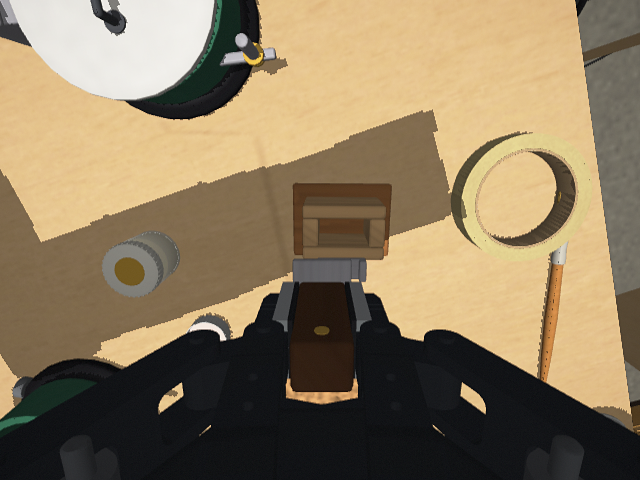

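View pics/s4.png

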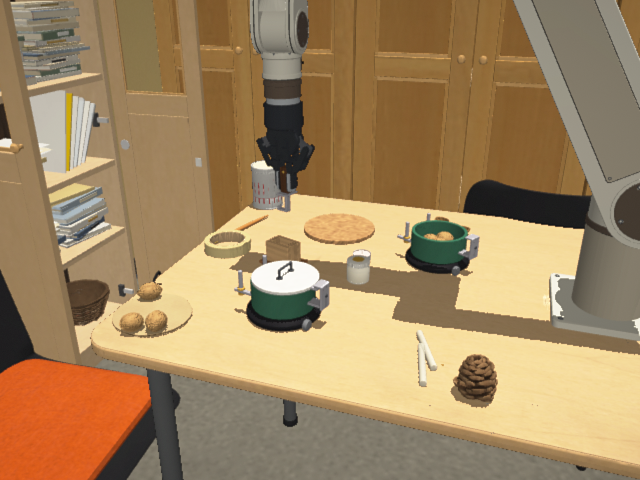

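Call:
arm_command:
  moves: [0.0004,0.0235,-0.0265,-0.016,-0.002,0,1,0.0004,0.0235,-0.0265,-0.016,-0.002,0,1,0.0004,0.0235,-0.0265,-0.016,-0.002,0,1,0.0004,0.0235,-0.0265,-0.016,-0.002,0,1,0.0004,0.0235,-0.0265,-0.016,-0.002,0,1,0.0004,0.0235,-0.0265,-0.016,-0.002,0,1,0,0,0,0,0,0,1]

```text
clock: 4.98
eef_pos: [0.5008, 0.198, 0.3272]
tool_rot: [0.081, 0.709, -0.086, 0.696]
ft_force: [-0.4, -0.3, -1.6]
grip_width: 0.0192
```

```bash
python3 - <<'E'
from h import *
yw=np.radians(-13);u=np.array([np.cos(yw),np.sin(yw)])
plan(np.array([.548,.197])-.036*u,.34,-13)
cv2.imwrite("pics/w5.png",bot.camera("wrist")[:,:,::-1])
E
```

```text
t 4.98 pos [0.5008 0.198  0.3272] toolz [ 0.9721 -0.2339 -0.0171] toolx [-0.0187 -0.0046 -0.9998] j [ 0.3758  0.3695 -0.0222  1.1981  0.0026  2.1826] F [-0.4198 -0.3446 -1.6052] w 0.019202086483724484
shift [-13.0445   9.6297   9.8664] mm rot deg [-0.5239 -0.9798  0.5013] rad [-0.0091 -0.0171  0.0087]
```

View pics/w5.png

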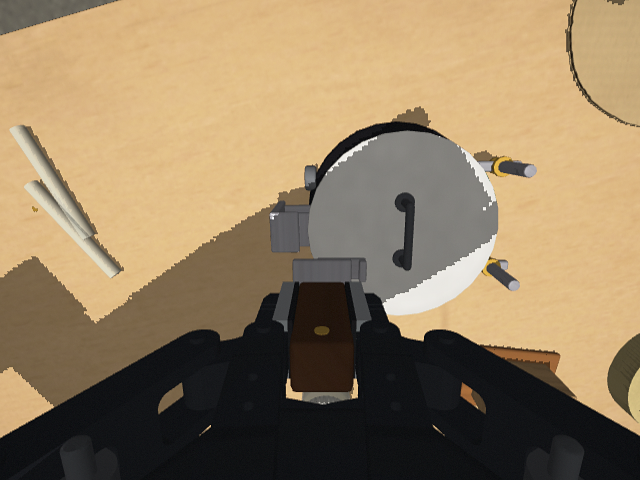

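```bash
python3 - <<'E'
from h import *
crop(cv2.imread("pics/w5.png"),260,110,540,320,2.8,"w5c.png")
E
```

```text
(no output)
```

View pics/w5c.png

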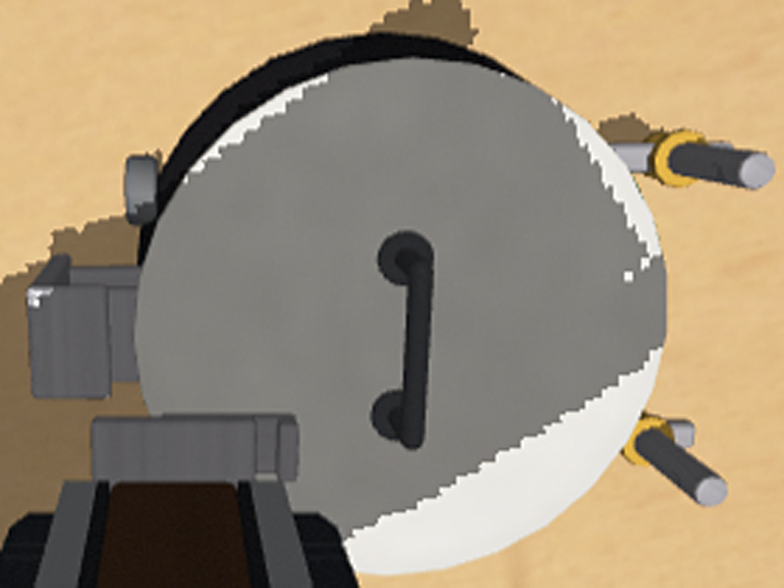

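```bash
python3 - <<'E'
from h import *
plan((.5,.2),.34,-13)
g=lambda x,y,z:px2w("wrist",(x+.5)/2.8-.5+260,(y+.5)/2.8-.5+110,z)
def an(a,b):
  d=a-b;print((a+b)/2,np.linalg.norm(d),np.degrees(np.arctan2(d[1],d[0]))-90)
an(g(422,250,.094),g(412,440,.094));an(g(405,258,.078),g(397,415,.078));an(g(757,170,.082),g(711,491,.082))
im=cv2.imread("pics/w5.png")
# ellipse from edge points on the lid
pts=[(136,320),(667,320),(405,57),(560,100),(650,232),(640,425),(575,505),(480,555),(185,185),(240,125),(145,265)]
P=np.array([g(*p,.078)[:2] for p in pts])
A=np.c_[2*P,np.ones(len(P))];s=np.linalg.lstsq(A,(P**2).sum(1),rcond=None)[0];print(s[:2],np.sqrt(s[2]+s[:2]@s[:2]),np.linalg.norm(P-s[:2],axis=1))
a,b=g(32,290,.0815),g(35,395,.0815);an(a,b); an(g(108,285,.0815),g(108,395,.0815))
E
```

```text
t 5.03 pos [0.502  0.1964 0.327 ] toolz [ 0.9717 -0.2356 -0.0157] toolx [-0.0178 -0.0067 -0.9998] j [ 0.3728  0.3705 -0.0213  1.198   0.0002  2.1814] F [-0.8469 -0.816  -1.1983] w 0.01947857840776055
shift [-12.975    2.9332  -2.9565] mm rot deg [-0.6216 -0.9035  0.6082] rad [-0.0108 -0.0158  0.0106]
[0.5503 0.1986 0.094 ] 0.040477183706463575 -12.718470220073556
[0.5498 0.1965 0.078 ] 0.035946143715369645 -12.88223729667098
[0.6189 0.1812 0.082 ] 0.07159948387106208 -12.810825639977821
[0.5497 0.1971] 0.05841467111507378 [0.0586 0.0584 0.0591 0.0588 0.057  0.0592 0.059  0.0577 0.058  0.0581
 0.0586]
[0.4708 0.215  0.0815] 0.02387687291484525 -14.225978924074738
[0.4869 0.2118 0.0815] 0.02495044561512224 -14.642175799354348
```

```bash
python3 - <<'E'
from h import *
plan((.5134,.206),.315,-12.9)
E
```

```text
t 5.03 pos [0.502  0.1964 0.327 ] toolz [ 0.9717 -0.2356 -0.0157] toolx [-0.0178 -0.0067 -0.9998] j [ 0.3728  0.3705 -0.0213  1.198   0.0002  2.1814] F [-0.8469 -0.816  -1.1983] w 0.01947857840776055
shift [11.7419 12.1863  9.0441] mm rot deg [-0.7216 -0.9041  0.6074] rad [-0.0126 -0.0158  0.0106]
```

Call:
arm_command:
  moves: [0.004,0.006,0.0045,-0.006,-0.008,0.005,1,0.004,0.006,0.0045,-0.006,-0.008,0.005,1,0.002,0,0,0,0,0,1]

```text
clock: 5.28
eef_pos: [0.5146, 0.2059, 0.3143]
tool_rot: [0.079, 0.702, -0.08, 0.703]
ft_force: [0.5, -0.1, -0.9]
grip_width: 0.019
```

```bash
python3 - <<'E'
from h import *
plan((.5134,.206),.303,-12.9)
cv2.imwrite("pics/s6.png",bot.camera("side")[:,:,::-1])
crop(cv2.imread("pics/s6.png"),210,150,370,300,5,"s6c.png")
E
```

```text
t 5.28 pos [0.5146 0.2059 0.3143] toolz [ 0.9748 -0.2229  0.001 ] toolx [ 0.0006 -0.0017 -1.    ] j [ 0.3811  0.4004 -0.0108  1.1596 -0.0018  2.1767] F [ 0.4632 -0.1403 -0.9086] w 0.019012696080128486
shift [11.3474 -0.1803 -1.1521] mm rot deg [0.0198 0.0552 0.0887] rad [0.0003 0.001  0.0015]
```

View pics/s6c.png

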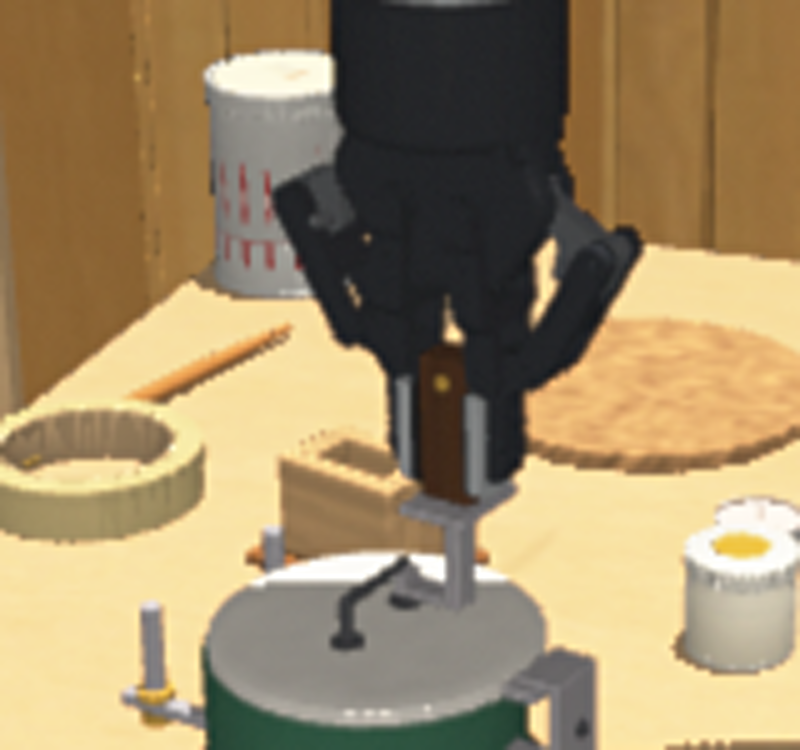

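Call:
arm_command:
  moves: [0.004,0,-0.0006,0,0.0005,0.0008,1,0.004,0,-0.0005,0,0.0005,0.0007,1,0.002,0,0,0,0,0,1,0,0,0,0,0,0,1]

```text
clock: 5.67
eef_pos: [0.5146, 0.2026, 0.301]
tool_rot: [0.081, 0.704, -0.083, 0.701]
ft_force: [0.6, -0.3, -2.7]
grip_width: 0.0194
```

```bash
python3 - <<'E'
from h import *
plan((.5134,.206),.301,-12.9)
E
```

```text
t 5.67 pos [0.5146 0.2026 0.301 ] toolz [ 0.9733 -0.2293 -0.004 ] toolx [-0.0046 -0.0023 -1.    ] j [ 0.3751  0.4111 -0.0314  1.1334 -0.0005  2.1773] F [ 0.619  -0.3173 -2.7161] w 0.019445896730210147
shift [ 0.0325  3.0389 -1.975 ] mm rot deg [-0.3561 -0.2274  0.1882] rad [-0.0062 -0.004   0.0033]
```

Call:
arm_command:
  moves: [0.0003,0.003,0,-0.006,-0.002,0.003,1,0.0003,0.0005,0,0,0,0,1]

```text
clock: 5.83
eef_pos: [0.5156, 0.2054, 0.3002]
tool_rot: [0.08, 0.703, -0.08, 0.702]
ft_force: [0.0, -0.4, -0.7]
grip_width: 0.019
```

```bash
python3 - <<'E'
from h import *
plan((.5134,.206),.301,-12.9)
cv2.imwrite("pics/s7.png",bot.camera("side")[:,:,::-1])
crop(cv2.imread("pics/s7.png"),250,230,340,300,8,"s7c.png")
E
```

```text
t 5.83 pos [0.5156 0.2054 0.3002] toolz [ 0.9745 -0.2244 -0.0022] toolx [-0.0023  0.0002 -1.    ] j [ 0.3788  0.4141 -0.0291  1.1296  0.001   2.1759] F [ 0.0433 -0.417  -0.7203] w 0.019006671207090924
shift [-0.8291  0.1157 -2.3321] mm rot deg [-0.0689 -0.1287  0.0205] rad [-0.0012 -0.0022  0.0004]
```

View pics/s7c.png

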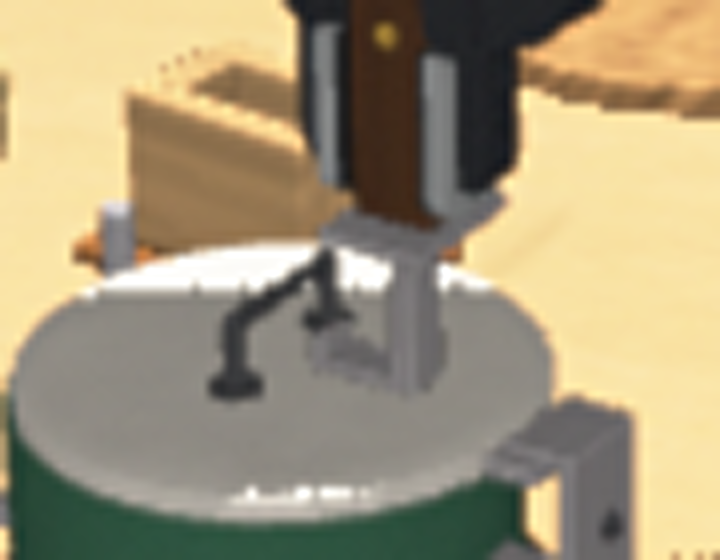

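Call:
arm_command:
  moves: [-0.0008,0,0.004,0,-0.001,0,1,-0.0004,0,0.005,0,0,0,1,0,0,0.005,0,0,0,1,0,0,0.004,0,0,0,1]

```text
clock: 6.22
eef_pos: [0.5342, 0.2015, 0.3025]
tool_rot: [0.079, 0.703, -0.079, 0.703]
ft_force: [0.9, -1.9, -2.1]
grip_width: 0.0198
```

```bash
python3 - <<'E'
from h import *
yw=np.radians(-12.9);u=np.array([np.cos(yw),np.sin(yw)])
plan(np.array([.5485,.198])-u*.0055,.301,-12.9)
cv2.imwrite("pics/s8.png",bot.camera("side")[:,:,::-1])
crop(cv2.imread("pics/s8.png"),250,230,340,300,8,"s8c.png")
E
```

```text
t 6.22 pos [0.5342 0.2015 0.3025] toolz [ 0.9748 -0.2232  0.0002] toolx [ 0.0002  0.     -1.    ] j [ 0.3607  0.4408  0.0193  1.149  -0.      2.1566] F [ 0.8959 -1.8992 -2.0837] w 0.01983983959133936
shift [ 1.4982 -0.2203  9.2071] mm rot deg [ 0.0013  0.0121 -0.0055] rad [ 0.      0.0002 -0.0001]
```

View pics/s8c.png

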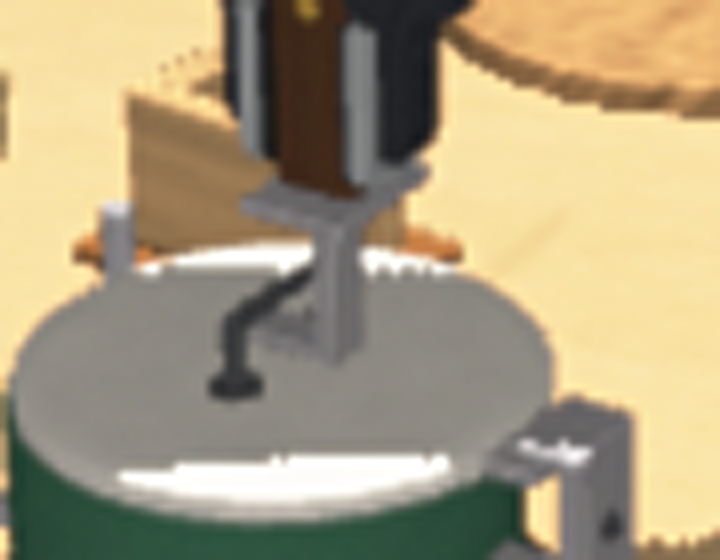

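Call:
arm_command:
  moves: [0.0012,0,0.003,0,0,0,1,0.0004,0,0.003,0,0,0,1]

```text
clock: 6.43
eef_pos: [0.5415, 0.1998, 0.301]
tool_rot: [0.08, 0.702, -0.08, 0.703]
ft_force: [-0.0, -0.1, -1.7]
grip_width: 0.0193
```

Call:
arm_command:
  moves: [0,0,0.002,0,0,0,1,0,0,0.002,0,0,0,1]

```text
clock: 6.6
eef_pos: [0.5452, 0.1989, 0.3005]
tool_rot: [0.08, 0.703, -0.079, 0.702]
ft_force: [-3.1, 0.2, 0.6]
grip_width: 0.0188
```

```bash
python3 - <<'E'
from h import *
yw=np.radians(-12.9);u=np.array([np.cos(yw),np.sin(yw)])
plan(np.array([.5485,.198])-u*.0055,.301,-12.9)
E
```

```text
t 6.6 pos [0.5452 0.1989 0.3005] toolz [ 0.9746 -0.2239 -0.0021] toolx [-0.0019  0.001  -1.    ] j [0.3495 0.4606 0.0454 1.157  0.0016 2.146 ] F [-3.1113  0.2059  0.5525] w 0.018830926948694367
shift [-0.4824 -0.1221 -2.0523] mm rot deg [-0.0363 -0.1218 -0.0329] rad [-0.0006 -0.0021 -0.0006]
```

Call:
arm_command:
  moves: [-0.0005,0,0.002,0,0,0,1,-0.0002,0,0.002,0,-0.001,0,1,0,0,0.002,0,0,0,1]

```text
clock: 6.85
eef_pos: [0.5501, 0.1977, 0.3004]
tool_rot: [0.079, 0.705, -0.079, 0.7]
ft_force: [-2.6, 0.5, 1.0]
grip_width: 0.0195
```

```bash
python3 - <<'E'
from h import *
yw=np.radians(-12.9);u=np.array([np.cos(yw),np.sin(yw)])
plan(np.array([.5485,.198])-u*.0055,.301,-12.9)
cv2.imwrite("pics/s9.png",bot.camera("side")[:,:,::-1])
crop(cv2.imread("pics/s9.png"),230,230,350,320,6,"s9c.png")
E
```

```text
t 6.85 pos [0.5501 0.1977 0.3004] toolz [ 0.9748 -0.223  -0.0062] toolx [-0.0061  0.0011 -1.    ] j [0.3443 0.4703 0.0607 1.1666 0.0031 2.1399] F [-2.6228  0.5199  1.0165] w 0.019513920440720006
shift [-0.5315 -0.0197 -7.1268] mm rot deg [ 0.0162 -0.3529  0.0147] rad [ 0.0003 -0.0062  0.0003]
```

View pics/s9c.png

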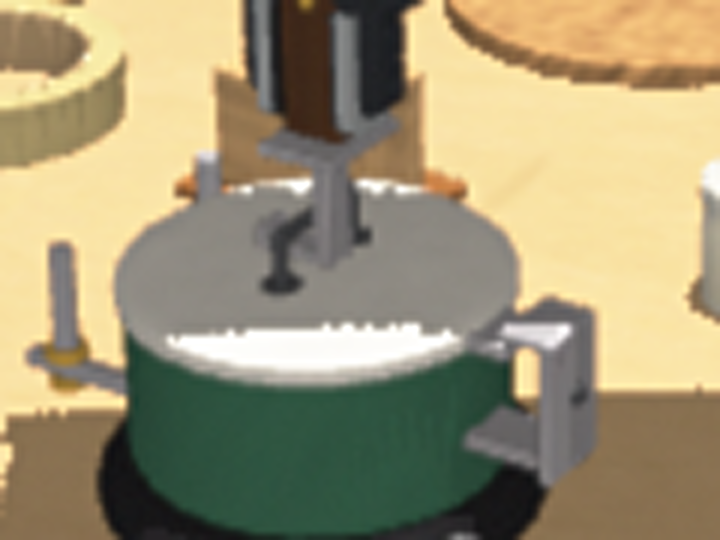

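Call:
arm_command:
  moves: [-0.0008,0,0.002,0,-0.003,0,1,-0.0004,0,0.002,0,-0.002,0,1]

```text
clock: 7.07
eef_pos: [0.5543, 0.1966, 0.301]
tool_rot: [0.079, 0.703, -0.08, 0.702]
ft_force: [-1.2, 0.1, -2.7]
grip_width: 0.0198
```

Call:
arm_command:
  moves: [-0.0002,0,0.0018,0,-0.001,0,1,0,0,0.0018,0,0,0,1]

```text
clock: 7.23
eef_pos: [0.5582, 0.1956, 0.301]
tool_rot: [0.079, 0.703, -0.08, 0.703]
ft_force: [-1.3, 0.8, -1.4]
grip_width: 0.0193
```

```bash
python3 - <<'E'
from h import *
yw=np.radians(-12.9);u=np.array([np.cos(yw),np.sin(yw)])
plan(np.array([.5485,.198])-u*.0055,.301,-12.9)
E
```

```text
t 7.23 pos [0.5582 0.1956 0.301 ] toolz [ 0.9748 -0.223   0.0002] toolx [-0.0002 -0.0016 -1.    ] j [ 0.3374  0.481   0.0797  1.1702 -0.0015  2.1331] F [-1.3385  0.8    -1.3677] w 0.01927916468806805
shift [  0.0093   0.146  -15.4944] mm rot deg [0.0151 0.0109 0.0932] rad [0.0003 0.0002 0.0016]
```

Call:
arm_command:
  moves: [0,0,0.0015,0,0,0,1]

```text
clock: 7.32
eef_pos: [0.5599, 0.1952, 0.301]
tool_rot: [0.079, 0.703, -0.08, 0.703]
ft_force: [-2.1, -0.4, -1.0]
grip_width: 0.0191
```

Call:
arm_command:
  moves: [0,0,0.0015,0,0,0,1]

```text
clock: 7.4
eef_pos: [0.5615, 0.1948, 0.301]
tool_rot: [0.079, 0.703, -0.08, 0.703]
ft_force: [-2.0, -0.0, -1.2]
grip_width: 0.0192
```

Call:
arm_command:
  moves: [0,0,0.0015,0,0,0,1]

```text
clock: 7.48
eef_pos: [0.5629, 0.1945, 0.301]
tool_rot: [0.079, 0.703, -0.08, 0.702]
ft_force: [-4.7, 1.5, 0.2]
grip_width: 0.0194
```

```bash
python3 - <<'E'
from h import *
yw=np.radians(-12.9);u=np.array([np.cos(yw),np.sin(yw)])
plan(np.array([.5485,.198])-u*.0055,.301,-12.9)
E
```

```text
t 7.48 pos [0.5629 0.1945 0.301 ] toolz [ 0.9748 -0.223  -0.0009] toolx [-0.0012 -0.0011 -1.    ] j [ 0.3329  0.489   0.0928  1.1761 -0.0007  2.1286] F [-4.7023  1.5198  0.1589] w 0.01935668530991075
shift [  0.0451   0.1854 -20.2866] mm rot deg [ 0.0151 -0.0503  0.0783] rad [ 0.0003 -0.0009  0.0014]
```

Call:
arm_command:
  moves: [0,0,0.001,0,0,0,1]

```text
clock: 7.57
eef_pos: [0.5634, 0.1944, 0.301]
tool_rot: [0.079, 0.704, -0.08, 0.701]
ft_force: [-5.6, 0.9, 1.5]
grip_width: 0.0196
```

Call:
arm_command:
  moves: [0,0,0.001,0,0,0,1]

```text
clock: 7.65
eef_pos: [0.5638, 0.1943, 0.301]
tool_rot: [0.079, 0.705, -0.079, 0.701]
ft_force: [-4.4, 1.7, 0.5]
grip_width: 0.0193
```

```bash
python3 - <<'E'
from h import *
yw=np.radians(-12.9);u=np.array([np.cos(yw),np.sin(yw)])
plan(np.array([.5485,.198])-u*.0055,.301,-12.9)
for n in("side","top"):cv2.imwrite(f"pics/{n}10.png",bot.camera(n)[:,:,::-1])
crop(cv2.imread("pics/side10.png"),230,230,350,320,6,"s10c.png")
crop(cv2.imread("pics/top10.png"),160,190,270,310,5,"t10c.png")
E
```

```text
t 7.65 pos [0.5638 0.1943 0.301 ] toolz [ 0.9749 -0.2224 -0.0054] toolx [-0.0055  0.0001 -1.    ] j [0.3315 0.4921 0.0979 1.1817 0.0019 2.1266] F [-4.3703  1.6909  0.4755] w 0.019329212123571197
shift [  0.1156   0.2026 -21.2293] mm rot deg [ 0.0479 -0.3096  0.0623] rad [ 0.0008 -0.0054  0.0011]
```

View pics/s10c.png

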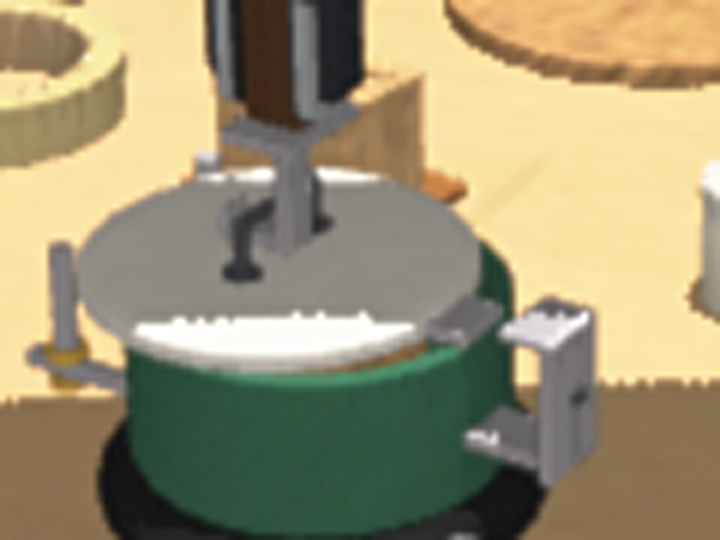

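View pics/t10c.png

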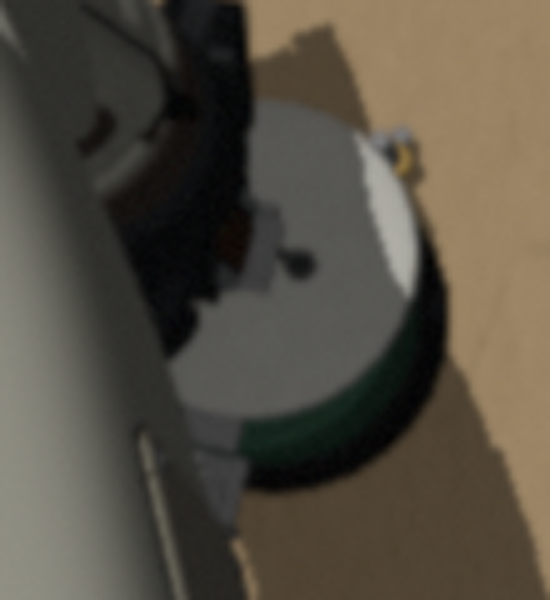

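Call:
arm_command:
  moves: [0,0,0.0015,0,-0.002,0,1]

```text
clock: 7.83
eef_pos: [0.5643, 0.1942, 0.301]
tool_rot: [0.079, 0.705, -0.079, 0.7]
ft_force: [-7.0, 1.5, 2.3]
grip_width: 0.019
```

Call:
arm_command:
  moves: [0,0,0.0015,0,-0.003,0,1]

```text
clock: 7.92
eef_pos: [0.5646, 0.1942, 0.301]
tool_rot: [0.079, 0.705, -0.079, 0.7]
ft_force: [-7.7, 1.6, 2.1]
grip_width: 0.0194
```

```bash
python3 - <<'E'
from h import *
yw=np.radians(-12.9);u=np.array([np.cos(yw),np.sin(yw)])
plan(np.array([.5485,.198])-u*.0055,.301,-12.9)
for n in("side","wrist"):cv2.imwrite(f"pics/{n}11.png",bot.camera(n)[:,:,::-1])
crop(cv2.imread("pics/side11.png"),230,230,350,320,6,"s11c.png")
crop(cv2.imread("pics/wrist11.png"),250,60,550,300,2.6,"w11c.png")
E
```

```text
t 7.92 pos [0.5646 0.1942 0.301 ] toolz [ 0.9752 -0.2212 -0.0074] toolx [-0.0074  0.0009 -1.    ] j [0.3306 0.4942 0.1012 1.1845 0.0033 2.1244] F [-7.7283  1.5503  2.1179] w 0.01942414960927056
shift [  0.1313   0.1621 -22.0415] mm rot deg [ 0.1184 -0.4257  0.0427] rad [ 0.0021 -0.0074  0.0007]
```

View pics/s11c.png

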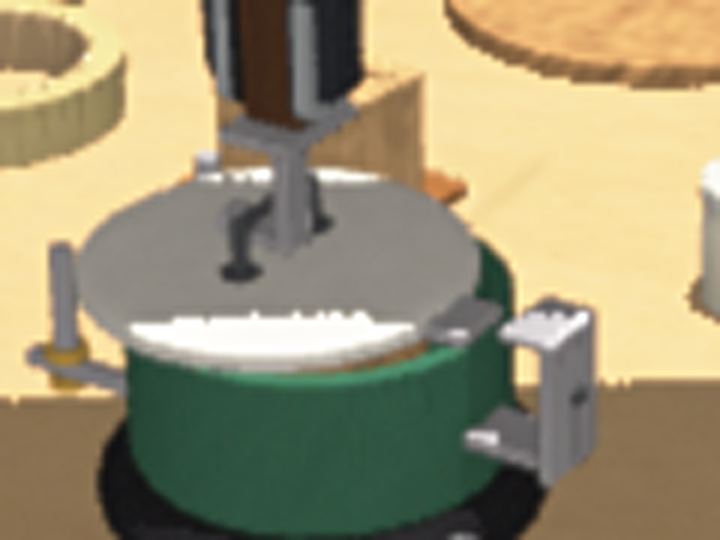

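View pics/w11c.png

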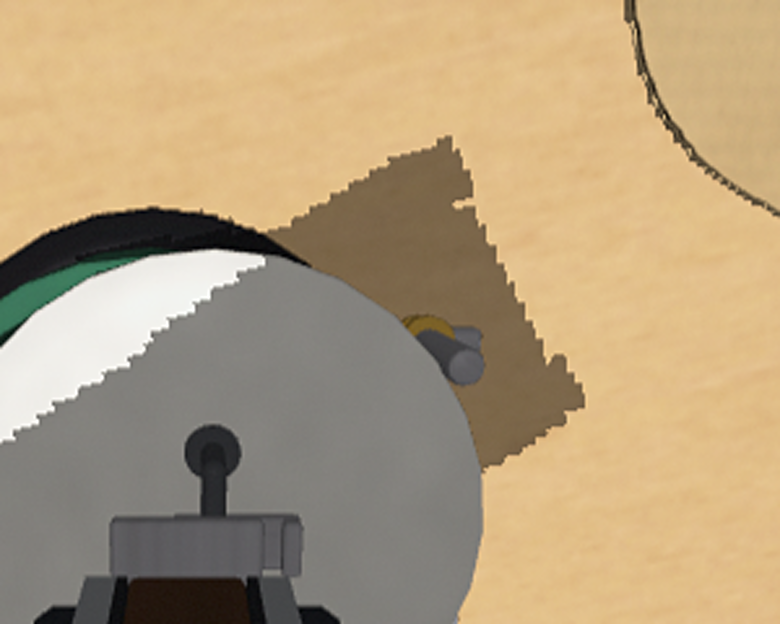

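Call:
arm_command:
  moves: [-0.0005,0,-0.002,0,-0.005,0,1,-0.002,0,-0.0005,0,-0.002,0,1,-0.002,0,0,0,0,0,1]

```text
clock: 8.27
eef_pos: [0.5624, 0.1948, 0.3055]
tool_rot: [0.078, 0.702, -0.079, 0.703]
ft_force: [-2.9, 0.1, -3.1]
grip_width: 0.0195
```

Call:
arm_command:
  moves: [-0.001,0,0,0,0,0,1]

```text
clock: 8.35
eef_pos: [0.5624, 0.1947, 0.3067]
tool_rot: [0.078, 0.702, -0.079, 0.703]
ft_force: [-2.0, 0.8, -2.1]
grip_width: 0.0195
```

```bash
python3 - <<'E'
from h import *
plan((.5635,.1943),.308,-12.9)
E
```

```text
t 8.35 pos [0.5624 0.1947 0.3067] toolz [ 0.9752 -0.2212  0.0015] toolx [ 0.0012 -0.0017 -1.    ] j [ 0.3338  0.4832  0.0989  1.186  -0.002   2.1276] F [-1.9767  0.826  -2.09  ] w 0.01948965331297313
shift [-1.2881 -0.1731  1.1695] mm rot deg [0.1229 0.0876 0.0817] rad [0.0021 0.0015 0.0014]
```

Call:
arm_command:
  moves: [-0.0015,0,0,0,0.001,0,1,-0.0015,0,0,0,0,0,1]

```text
clock: 8.52
eef_pos: [0.5627, 0.1946, 0.3095]
tool_rot: [0.078, 0.702, -0.079, 0.703]
ft_force: [-0.5, 0.4, -6.0]
grip_width: 0.0193
```

Call:
arm_command:
  moves: [-0.002,0,0,0,0,0,1,-0.002,0,0,0,0,0,1]

```text
clock: 8.68
eef_pos: [0.5631, 0.1943, 0.3128]
tool_rot: [0.078, 0.703, -0.08, 0.703]
ft_force: [0.3, 0.5, -5.4]
grip_width: 0.019
```

```bash
python3 - <<'E'
from h import *
plan((.5624,.1947),.33,-12.9)
cv2.imwrite(f"pics/s12.png",bot.camera("side")[:,:,::-1])
crop(cv2.imread("pics/s12.png"),230,230,350,320,6,"s12c.png")
E
```

```text
t 8.68 pos [0.5631 0.1943 0.3128] toolz [ 0.9751 -0.2218  0.0008] toolx [ 0.0001 -0.0031 -1.    ] j [ 0.3329  0.4805  0.111   1.2023 -0.003   2.1274] F [ 0.3289  0.4891 -5.3591] w 0.019006823856440872
shift [-17.2106   0.2162  -0.7653] mm rot deg [0.0828 0.0452 0.171 ] rad [0.0014 0.0008 0.003 ]
```

View pics/s12c.png

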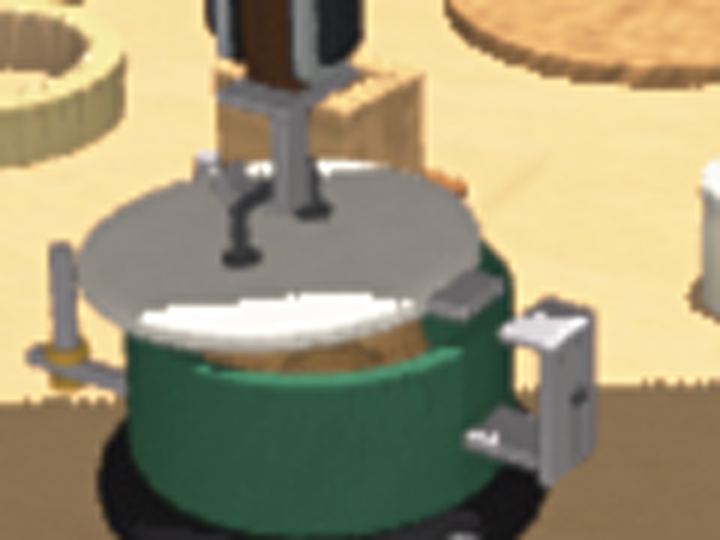

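Call:
arm_command:
  moves: [-0.003,0,0,0,0,0,1,-0.004,0,-0.0005,0,0,0,1,-0.004,0,-0.0005,0,0,0,1,-0.005,0,0,0,0,0,1,-0.005,0,0,0,0,0,1,-0.005,0,0,0,0,0,1,-0.005,0,0,0,0,0,1,-0.005,0,0,0,0,0,1,-0.004,0,0,0,0,0,1,-0.002,0,0,0,0,0,1]

```text
clock: 9.57
eef_pos: [0.5627, 0.1942, 0.3598]
tool_rot: [0.078, 0.702, -0.08, 0.704]
ft_force: [0.0, -0.4, -5.2]
grip_width: 0.0193
```

```bash
python3 - <<'E'
from h import *
yw=np.radians(-12.9);u=np.array([np.cos(yw),np.sin(yw)])
plan(np.array([.569,-.192])-.0065*u,.355,-12.9)
cv2.imwrite(f"pics/s13.png",bot.camera("side")[:,:,::-1])
crop(cv2.imread("pics/s13.png"),210,150,360,310,5,"s13c.png")
E
```

```text
t 9.57 pos [0.5627 0.1942 0.3598] toolz [ 0.9749 -0.2225  0.0032] toolx [ 0.0024 -0.0039 -1.    ] j [ 0.3334  0.4506  0.1892  1.3084 -0.0045  2.1286] F [ 0.0124 -0.4018 -5.1874] w 0.019250060258463837
shift [   6.3387 -375.1191   85.6275] mm rot deg [0.0411 0.1856 0.1873] rad [0.0007 0.0032 0.0033]
```

View pics/s13c.png

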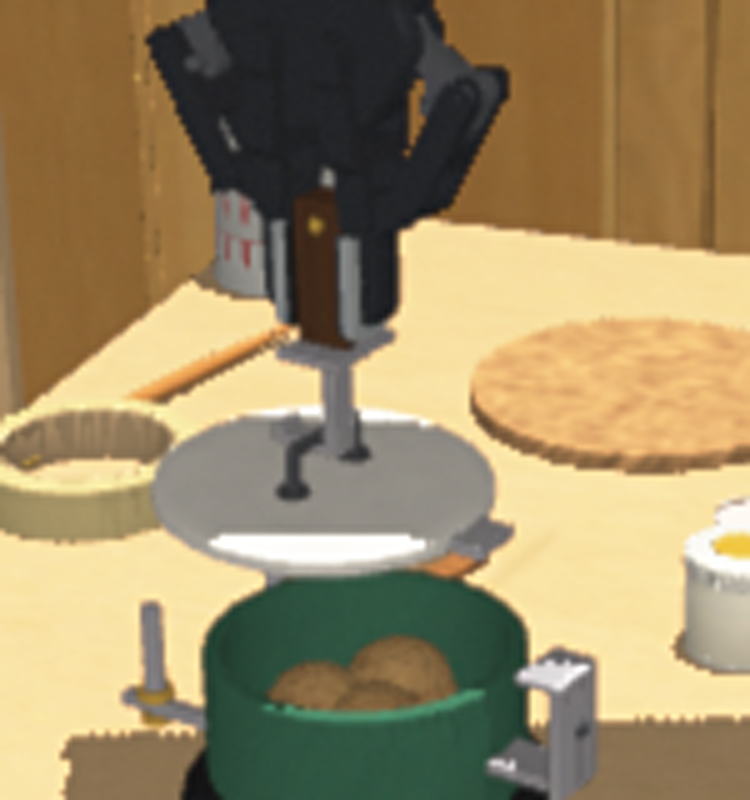

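Call:
arm_command:
  moves: [0,-0.003,0.0007,0,0.003,0,1,0,-0.006,0.0013,0,0,0,1,0,-0.009,0.002,0,0,0,1,0,-0.0117,0.0027,0,0,0,1,0,-0.0117,0.0027,0,0,0,1,0,-0.0117,0.0027,0,0,0,1,0,-0.0117,0.0027,0,0,0,1,0,-0.0117,0.0027,0,0,0,1,0,-0.0117,0.0027,0,0,0,1,0,-0.0117,0.0027,0,0,0,1,0,-0.0117,0.0027,0,0,0,1,0,-0.0117,0.0027,0,0,0,1,0,-0.0117,0.0027,0,0,0,1,0,-0.0117,0.0027,0,0,0,1,0,-0.0117,0.0027,0,0,0,1,0,-0.0117,0.0027,0,0,0,1,0,-0.0117,0.0027,0,0,0,1,0,-0.0117,0.0027,0,0,0,1]

```text
clock: 11.12
eef_pos: [0.5619, -0.0259, 0.36]
tool_rot: [0.078, 0.703, -0.081, 0.702]
ft_force: [-0.5, 0.3, -5.2]
grip_width: 0.0193
```

```bash
python3 - <<'E'
from h import *
yw=np.radians(-12.9);u=np.array([np.cos(yw),np.sin(yw)])
plan(np.array([.569,-.192])-.0065*u,.355,-12.9)
E
```

```text
t 11.12 pos [ 0.5619 -0.0259  0.36  ] toolz [ 0.9747 -0.2233 -0.0008] toolx [-0.0019 -0.0045 -1.    ] j [-0.045   0.3868  0.092   1.2777 -0.0046  1.751 ] F [-0.4848  0.3417 -5.1972] w 0.019335295683281233
shift [   5.7558 -160.2771   37.4865] mm rot deg [-0.0054 -0.0477  0.2755] rad [-0.0001 -0.0008  0.0048]
```

Call:
arm_command:
  moves: [0,-0.0117,0.0027,0,0,0.002,1,0,-0.0117,0.0027,0,0,0.002,1,0,-0.0117,0.0027,0,0,0,1,0,-0.0117,0.0027,0,0,0,1,0,-0.0117,0.0027,0,0,0,1,0,-0.0117,0.0027,0,0,0,1,0,-0.0117,0.0027,0,0,0,1,0,-0.0117,0.0027,0,0,0,1,0,-0.0117,0.0027,0,0,0,1,0,-0.0117,0.0027,0,0,0,1,0,-0.009,0.002,0,0,0,1,0,-0.006,0.0013,0,0,0,1,0,-0.003,0.0006,0,0,0,1,0,-0.001,0,0,0,0,1]

```text
clock: 12.28
eef_pos: [0.5613, -0.184, 0.3596]
tool_rot: [0.08, 0.703, -0.081, 0.702]
ft_force: [0.4, 0.4, -6.0]
grip_width: 0.0192
```

```bash
python3 - <<'E'
from h import *
yw=np.radians(-12.9);u=np.array([np.cos(yw),np.sin(yw)])
plan(np.array([.569,-.192])-.0065*u,.30,-12.9)
cv2.imwrite(f"pics/w14.png",bot.camera("wrist")[:,:,::-1])
cv2.imwrite(f"pics/t14.png",bot.camera("top")[:,:,::-1])
cv2.imwrite(f"pics/s14.png",bot.camera("side")[:,:,::-1])
crop(cv2.imread("pics/s14.png"),290,120,450,260,5,"s14c.png")
E
```

```text
t 12.28 pos [ 0.5613 -0.184   0.3596] toolz [ 0.974  -0.2266 -0.0009] toolx [-0.0011 -0.0008 -1.    ] j [-0.3166  0.4425  0.1758  1.3049 -0.0011  1.4828] F [ 0.3594  0.3874 -5.9975] w 0.01917506028249675
shift [59.5678 -5.969   2.8401] mm rot deg [-0.1986 -0.052   0.0582] rad [-0.0035 -0.0009  0.001 ]
```

View pics/w14.png

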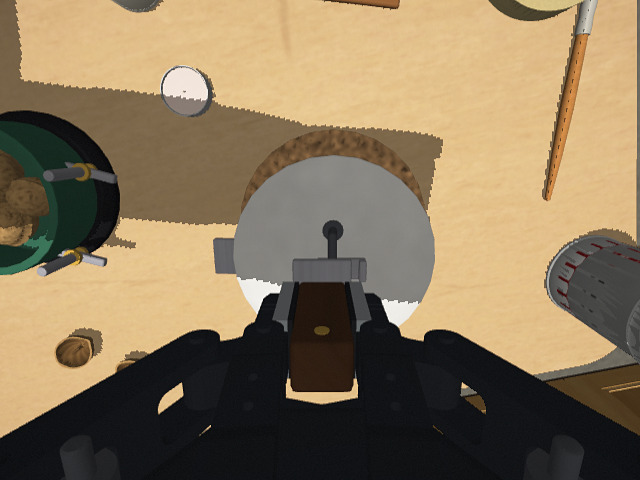

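View pics/t14.png

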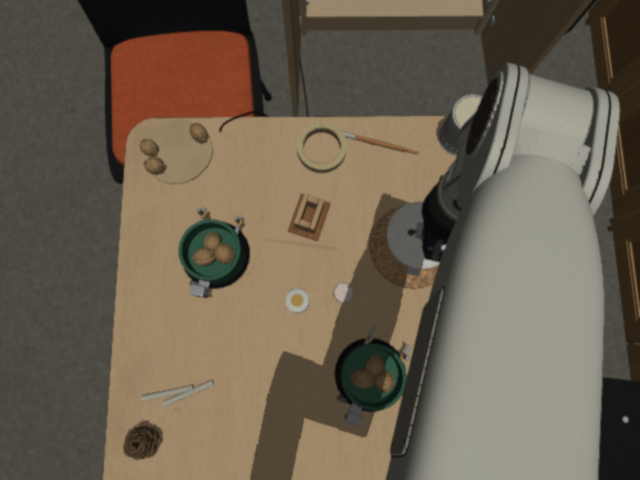

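View pics/s14c.png

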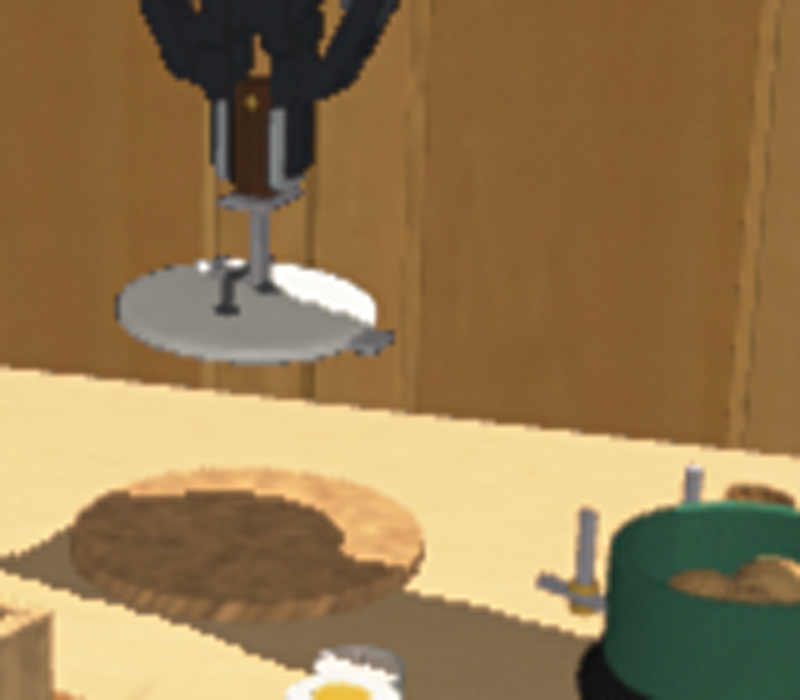

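Call:
arm_command:
  moves: [0.003,-0.002,0.001,-0.003,0,0,1,0.006,-0.002,0.001,0,0,0,1,0.008,-0.002,0.001,0,0,0,1,0.008,0,0,0,0,0,1,0.008,0,0,0,0,0,1,0.008,0,0,0,0,0,1,0.008,0,0,0,0,0,1,0.008,0,0,0,0,0,1,0.008,0,0,0,0,0,1,0.006,0,0,0,0,0,1,0.004,0,0,0,0,0,1,0.002,0,0,0,0,0,1]

```text
clock: 13.43
eef_pos: [0.5627, -0.1871, 0.2726]
tool_rot: [0.078, 0.705, -0.077, 0.701]
ft_force: [0.2, -0.5, -5.2]
grip_width: 0.0193
```

```bash
python3 - <<'E'
from h import *
yw=np.radians(-12.9);u=np.array([np.cos(yw),np.sin(yw)])
plan(np.array([.569,-.192])-.0065*u,.25,-12.9)
cv2.imwrite(f"pics/w15.png",bot.camera("wrist")[:,:,::-1])
cv2.imwrite(f"pics/s15.png",bot.camera("side")[:,:,::-1])
crop(cv2.imread("pics/s15.png"),290,140,450,260,5,"s15c.png")
E
```

```text
t 13.43 pos [ 0.5627 -0.1871  0.2726] toolz [ 0.976  -0.2179 -0.0048] toolx [-0.0045  0.0017 -1.    ] j [-0.3211  0.5086  0.0461  1.1132  0.0002  1.4693] F [ 0.2312 -0.5281 -5.1621] w 0.01927534921257893
shift [22.5921 -3.368   0.8636] mm rot deg [ 0.3158 -0.2742 -0.037 ] rad [ 0.0055 -0.0048 -0.0006]
```

View pics/w15.png

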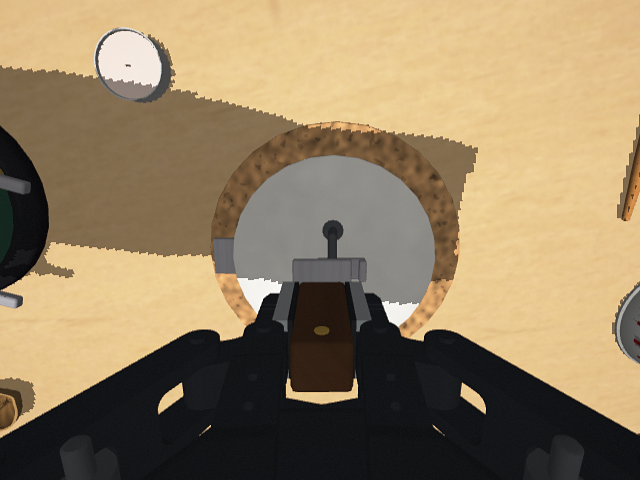

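View pics/s15c.png

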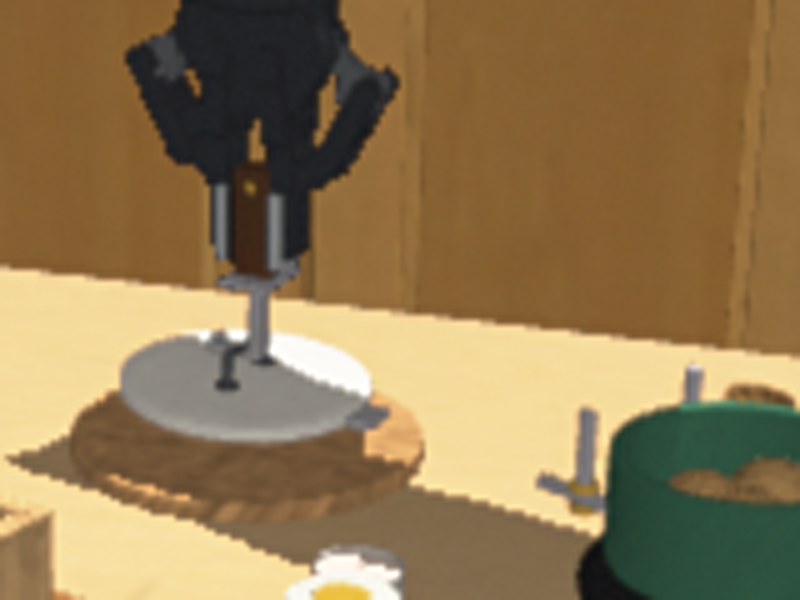

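Call:
arm_command:
  moves: [0.004,-0.0015,0.0005,0.003,-0.003,0,1,0.005,-0.0015,0.0003,0.002,-0.002,0,1,0.004,0,0,0,0,0,1,0.003,0,0,0,0,0,1,0.001,0,0,0,0,0,1]

```text
clock: 13.95
eef_pos: [0.5639, -0.1911, 0.2568]
tool_rot: [0.079, 0.7, -0.08, 0.705]
ft_force: [0.2, 0.8, -5.8]
grip_width: 0.0194
```

Call:
arm_command:
  moves: [0.0012,0,0,0,0,0,1,0.0012,0,0,0,0,0,1]

```text
clock: 14.12
eef_pos: [0.5638, -0.1911, 0.2541]
tool_rot: [0.079, 0.701, -0.08, 0.705]
ft_force: [0.1, -0.9, -4.5]
grip_width: 0.0192
```

```bash
python3 - <<'E'
from h import *
yw=np.radians(-12.9);u=np.array([np.cos(yw),np.sin(yw)])
plan(np.array([.569,-.192])-.0065*u,.25,-12.9)
E
```

```text
t 14.12 pos [ 0.5638 -0.1911  0.2541] toolz [ 0.9746 -0.2237  0.006 ] toolx [ 0.0058 -0.0013 -1.    ] j [-0.327   0.5252  0.0214  1.0611  0.0007  1.4694] F [ 0.0903 -0.9426 -4.5049] w 0.01923564433847768
shift [ 4.0679  0.3046 -1.2947] mm rot deg [-0.0248  0.3424 -0.0044] rad [-0.0004  0.006  -0.0001]
```

Call:
arm_command:
  moves: [0.0012,0,0,0,0.003,0,1,0.0012,0,0,0,0.001,0,1]

```text
clock: 14.28
eef_pos: [0.5639, -0.1911, 0.2517]
tool_rot: [0.079, 0.702, -0.08, 0.703]
ft_force: [0.1, -0.8, -5.4]
grip_width: 0.0191
```

Call:
arm_command:
  moves: [0.001,0,0,0,0.001,0,1,0.001,0,0,0,0,0,1]

```text
clock: 14.45
eef_pos: [0.5641, -0.1911, 0.2496]
tool_rot: [0.079, 0.702, -0.08, 0.703]
ft_force: [0.3, 0.2, -5.9]
grip_width: 0.0191
```

Call:
arm_command:
  moves: [0.001,0,0,0,0,0,1,0.001,0,0,0,0,0,1]

```text
clock: 14.62
eef_pos: [0.5642, -0.1911, 0.2479]
tool_rot: [0.079, 0.702, -0.08, 0.703]
ft_force: [-1.9, -0.3, -1.0]
grip_width: 0.0196
```

```bash
python3 - <<'E'
from h import *
yw=np.radians(-12.9);u=np.array([np.cos(yw),np.sin(yw)])
plan(np.array([.569,-.192])-.0065*u,.242,-12.9)
E
```

```text
t 14.62 pos [ 0.5642 -0.1911  0.2479] toolz [ 0.9747 -0.2234  0.0019] toolx [ 0.0018 -0.0005 -1.    ] j [-0.3266  0.5335  0.0177  1.0532  0.0001  1.4695] F [-1.8745 -0.3124 -1.0158] w 0.019560590915121703
shift [ 5.8787  0.1919 -1.6765] mm rot deg [-0.0097  0.1084  0.0067] rad [-0.0002  0.0019  0.0001]
```

Call:
arm_command:
  moves: [0.001,0,-0.001,0,0.001,0,1,0.002,0,-0.0005,0,0.001,0,1,0.0015,0,0,0,0,0,1,0.0005,0,0,0,0,0,1]

```text
clock: 14.95
eef_pos: [0.5636, -0.1911, 0.2452]
tool_rot: [0.079, 0.701, -0.08, 0.704]
ft_force: [-1.9, 1.0, -0.7]
grip_width: 0.0195
```

```bash
python3 - <<'E'
from h import *
yw=np.radians(-12.9);u=np.array([np.cos(yw),np.sin(yw)])
plan(np.array([.569,-.192])-.0065*u,.242,-12.9)
E
```

```text
t 14.95 pos [ 0.5636 -0.1911  0.2452] toolz [ 0.9747 -0.2235  0.0049] toolx [ 0.0046 -0.0018 -1.    ] j [-0.3268  0.5336  0.0103  1.0425 -0.0002  1.4693] F [-1.8971  1.0179 -0.7244] w 0.019462073684103173
shift [ 3.2325  0.3021 -1.0104] mm rot deg [-0.0124  0.2799  0.039 ] rad [-0.0002  0.0049  0.0007]
```

Call:
arm_command:
  moves: [0.0015,0,-0.002,0,0.003,0,1,0.0015,0,-0.001,0,0.001,0,1,0.0005,0,0,0,0,0,1]

```text
clock: 15.2
eef_pos: [0.5609, -0.1905, 0.2423]
tool_rot: [0.079, 0.702, -0.08, 0.704]
ft_force: [-0.2, 0.3, -0.4]
grip_width: 0.0193
```

```bash
python3 - <<'E'
from h import *
yw=np.radians(-12.9);u=np.array([np.cos(yw),np.sin(yw)])
plan(np.array([.569,-.192])-.0065*u,.242,-12.9)
cv2.imwrite(f"pics/s16.png",bot.camera("side")[:,:,::-1])
crop(cv2.imread("pics/s16.png"),300,170,390,250,8,"s16c.png")
E
```

```text
t 15.2 pos [ 0.5609 -0.1905  0.2423] toolz [ 0.9747 -0.2234  0.0032] toolx [ 0.0029 -0.0016 -1.    ] j [-0.3273  0.5325 -0.0003  1.0348 -0.0006  1.4688] F [-0.1509  0.2607 -0.4159] w 0.01932701318790955
shift [0.3052 0.3471 1.6866] mm rot deg [-0.0096  0.1816  0.0511] rad [-0.0002  0.0032  0.0009]
```

View pics/s16c.png

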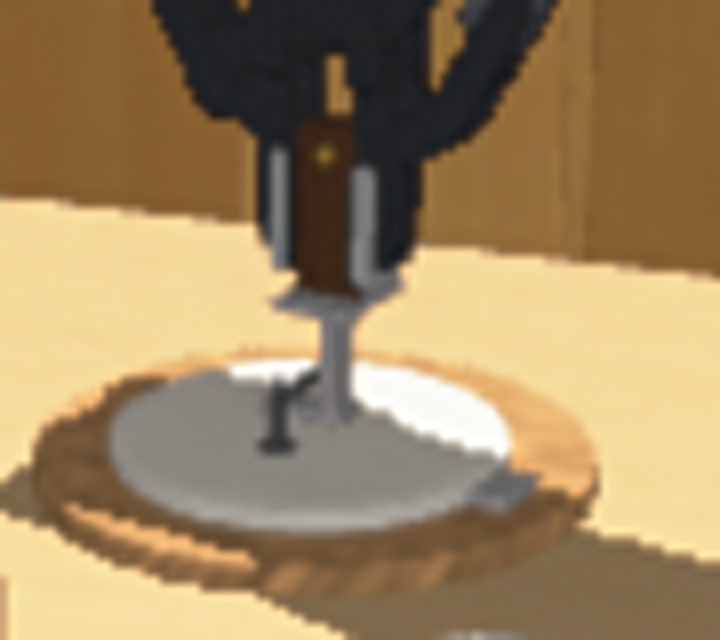

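Call:
arm_command:
  moves: [0.0005,0,-0.003,0,0.003,0,1,0,0,-0.004,0,0,0,1,0,0,-0.004,0,0,0,1]

```text
clock: 15.5
eef_pos: [0.5503, -0.1881, 0.2417]
tool_rot: [0.079, 0.702, -0.08, 0.703]
ft_force: [-0.8, 0.0, -0.8]
grip_width: 0.0192
```

```bash
python3 - <<'E'
from h import *
yw=np.radians(-12.9);u=np.array([np.cos(yw),np.sin(yw)])
plan(np.array([.569,-.192])-.0065*u,.242,-12.9)
E
```

```text
t 15.5 pos [ 0.5503 -0.1881  0.2417] toolz [ 0.9748 -0.2233  0.0012] toolx [ 0.001  -0.0012 -1.    ] j [-0.3292  0.5149 -0.0325  1.0221 -0.0008  1.4668] F [-0.7833  0.038  -0.7691] w 0.019195199697640632
shift [-0.311   0.3624 12.5593] mm rot deg [-0.0016  0.0716  0.0552] rad [-0.      0.0012  0.001 ]
```

Call:
arm_command:
  moves: [0,0,-0.004,0,0.001,0,1,0,0,-0.004,0,0,0,1,0,0,-0.004,0,0,0,1,0,0,-0.004,0,0,0,1,0,0,-0.003,0,0,0,1,0,0,-0.001,0,0,0,1]

```text
clock: 16.0
eef_pos: [0.5274, -0.1828, 0.2418]
tool_rot: [0.079, 0.703, -0.08, 0.702]
ft_force: [-0.5, -0.7, -0.0]
grip_width: 0.0194
```

```bash
python3 - <<'E'
from h import *
yw=np.radians(-12.9);u=np.array([np.cos(yw),np.sin(yw)])
plan(np.array([.569,-.192])-.0065*u,.242,-12.9)
cv2.imwrite(f"pics/s17.png",bot.camera("side")[:,:,::-1])
crop(cv2.imread("pics/s17.png"),300,170,390,250,8,"s17c.png")
E
```

```text
t 16.0 pos [ 0.5274 -0.1828  0.2418] toolz [ 0.9747 -0.2235 -0.0009] toolx [-0.0011 -0.0007 -1.    ] j [-0.3335  0.4748 -0.1     0.9968 -0.001   1.4627] F [-0.5047 -0.6884 -0.0223] w 0.019436429129320927
shift [-0.1913  0.3684 36.1119] mm rot deg [-0.0156 -0.0541  0.0521] rad [-0.0003 -0.0009  0.0009]
```

View pics/s17c.png

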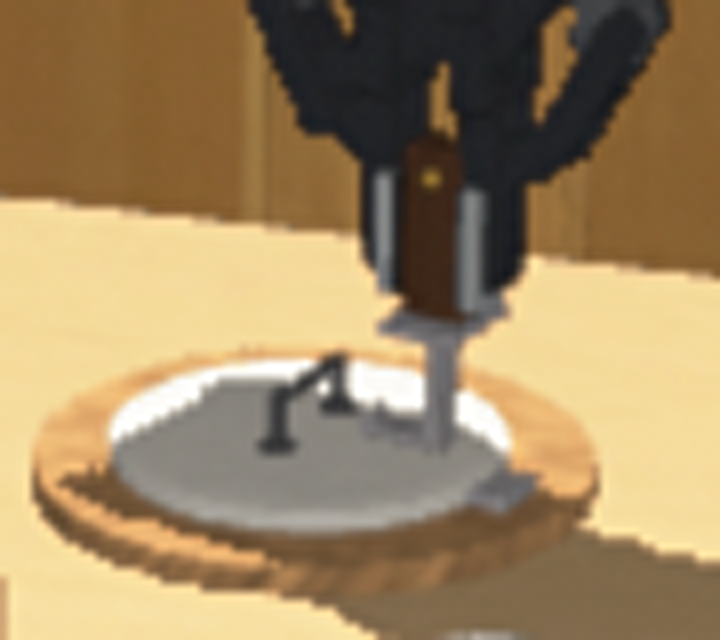

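Call:
arm_command:
  moves: [-0.008,0,0,0,0,0,1,-0.015,0,0,0,0,0,1,-0.02,0,0,0,0,0,1,-0.02,0,0,0,0,0,1,-0.02,0,0,0,0,0,1,-0.015,0,0,0,0,0,1,-0.005,0,0,0,0,0,1]

```text
clock: 16.63
eef_pos: [0.5273, -0.1826, 0.3501]
tool_rot: [0.079, 0.704, -0.079, 0.701]
ft_force: [-0.1, 0.1, -1.9]
grip_width: 0.0192
```

```bash
python3 - <<'E'
from h import *
plan((.62,.0151),.345,-18.8)
E
```

```text
t 16.63 pos [ 0.5273 -0.1826  0.3501] toolz [ 0.9747 -0.2234 -0.0043] toolx [-0.0043  0.0005 -1.    ] j [-0.3332  0.3849  0.0628  1.2529 -0.0009  1.4629] F [-0.0795  0.074  -1.8561] w 0.019183558717693155
shift [  4.8267 213.444   46.1952] mm rot deg [ 5.8914 -0.2425  0.0383] rad [ 0.1028 -0.0042  0.0007]
```

Call:
arm_command:
  moves: [0,0.01,0.0022,0,0,0,1,0,0.02,0.0043,0,0,0,1,0,0.025,0.0054,0,0,0,1,0,0.025,0.0054,0,0,0,1,0,0.025,0.0054,0,0,0,1,0,0.025,0.0054,0,0,0,1,0,0.025,0.0054,0,0,0,1,0,0.02,0.0043,0.02,0,0,1,0,0.01,0.0022,0.03,0,0,1,0,0.004,0.001,0.03,0,0,1,0,0,0,0.02,0,0,1]

```text
clock: 17.55
eef_pos: [0.6149, 0.0069, 0.343]
tool_rot: [0.117, 0.701, -0.116, 0.694]
ft_force: [-0.2, -0.7, -1.6]
grip_width: 0.0195
```

```bash
python3 - <<'E'
from h import *
plan((.62,.0151),.325,-18.8)
E
```

```text
t 17.55 pos [0.6149 0.0069 0.343 ] toolz [ 0.946  -0.3241 -0.0099] toolx [-0.0095  0.0028 -1.    ] j [0.0106 0.5039 0.2297 1.3062 0.0029 1.9114] F [-0.2443 -0.6731 -1.5818] w 0.01945779768983572
shift [17.9267  9.4485  2.3538] mm rot deg [-0.1098 -0.5681  0.0253] rad [-0.0019 -0.0099  0.0004]
```

Call:
arm_command:
  moves: [0.006,0.005,0.0013,-0.002,-0.004,0,1,0.01,0.004,0.001,0,-0.002,0,1,0.012,0,0,0,0,0,1,0.01,0,0,0,0,0,1,0.006,0,0,0,0,0,1,0.002,0,0,0,0,0,1]

```text
clock: 18.05
eef_pos: [0.6192, 0.0165, 0.289]
tool_rot: [0.115, 0.701, -0.115, 0.695]
ft_force: [0.2, -0.7, -0.8]
grip_width: 0.0192
```

```bash
python3 - <<'E'
from h import *
plan((.62,.0151),.28,-18.8)
cv2.imwrite(f"pics/w18.png",bot.camera("wrist")[:,:,::-1])
cv2.imwrite(f"pics/s18.png",bot.camera("side")[:,:,::-1])
crop(cv2.imread("pics/s18.png"),230,170,350,280,6,"s18c.png")
E
```

```text
t 18.05 pos [0.6192 0.0165 0.289 ] toolz [ 0.9472 -0.3206 -0.008 ] toolx [-0.0082  0.0008 -1.    ] j [0.0264 0.5465 0.1557 1.1882 0.001  1.9236] F [ 0.2021 -0.6736 -0.7903] w 0.019232493374838143
shift [ 8.9534 -1.0581  1.2829] mm rot deg [ 0.103  -0.4579  0.1082] rad [ 0.0018 -0.008   0.0019]
```

View pics/w18.png

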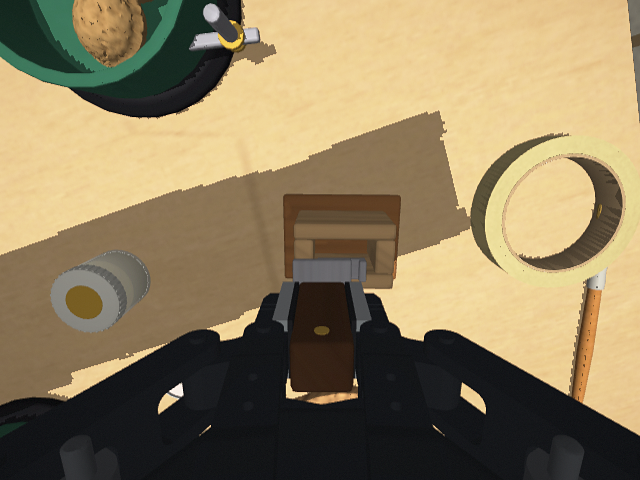

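View pics/s18c.png

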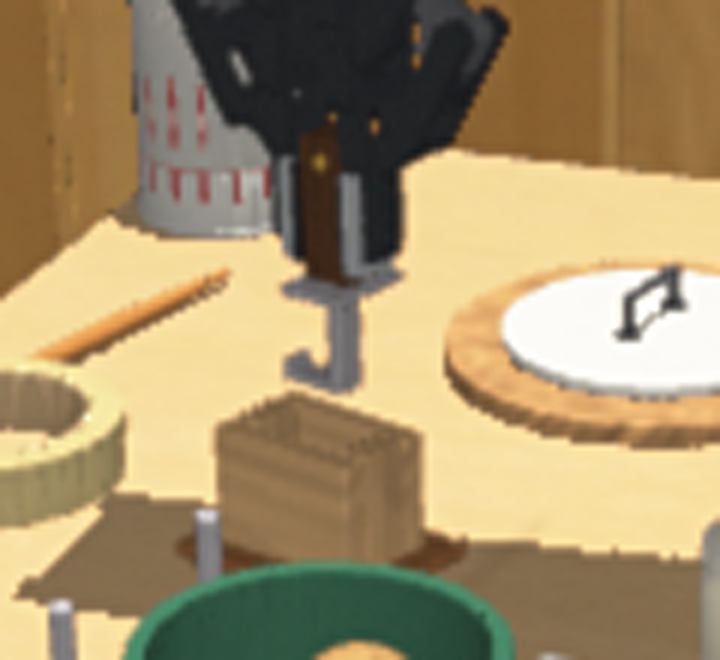

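Call:
arm_command:
  moves: [0.003,-0.001,0.0012,0.002,-0.003,0.001,1,0.004,0,0,0,0,0,1,0.001,0,0,0,0,0,1]

```text
clock: 18.4
eef_pos: [0.6208, 0.0144, 0.2828]
tool_rot: [0.116, 0.698, -0.116, 0.697]
ft_force: [-0.8, -1.6, -1.6]
grip_width: 0.0195
```

```bash
python3 - <<'E'
from h import *
plan((.62,.0151),.2326,-18.8)
E
```

```text
t 18.4 pos [0.6208 0.0144 0.2828] toolz [ 0.9462 -0.3236 -0.0011] toolx [-0.0009  0.0009 -1.    ] j [0.0231 0.551  0.1464 1.1671 0.0009 1.9234] F [-0.7633 -1.5964 -1.6182] w 0.01947902083491592
shift [50.1754  0.3355 -0.9412] mm rot deg [-0.0799 -0.065  -0.0302] rad [-0.0014 -0.0011 -0.0005]
```

Descend 48 mm, slowing near the end.

Call:
arm_command:
  moves: [0.004,0.0003,-0.0008,-0.001,0.002,0,1,0.006,0,0,0,0.001,0,1,0.007,0,0,0,0,0,1,0.007,0,0,0,0,0,1]

```text
clock: 18.73
eef_pos: [0.6211, 0.0148, 0.2597]
tool_rot: [0.117, 0.697, -0.115, 0.698]
ft_force: [0.2, 0.5, -1.1]
grip_width: 0.0192
```

```bash
python3 - <<'E'
from h import *
plan((.62,.0151),.2326,-18.8)
E
```

```text
t 18.73 pos [0.6211 0.0148 0.2597] toolz [ 0.9464 -0.323   0.0012] toolx [ 0.0019  0.0021 -1.    ] j [0.0233 0.5692 0.1135 1.1132 0.002  1.9231] F [ 0.196   0.4851 -1.091 ] w 0.019191255836807794
shift [27.0868 -0.1143 -1.2065] mm rot deg [-0.0457  0.0668 -0.1474] rad [-0.0008  0.0012 -0.0026]
```

Call:
arm_command:
  moves: [0.006,0,-0.001,-0.001,0.004,-0.002,1,0.006,0,0,0,0.001,0,1,0.005,0,0,0,0,0,1,0.003,0,0,0,0,0,1]

```text
clock: 19.07
eef_pos: [0.6192, 0.0153, 0.2354]
tool_rot: [0.115, 0.7, -0.115, 0.695]
ft_force: [0.1, -0.6, -2.3]
grip_width: 0.0192
```

```bash
python3 - <<'E'
from h import *
plan((.62,.0151),.2326,-18.8)
E
```

```text
t 19.07 pos [0.6192 0.0153 0.2354] toolz [ 0.9468 -0.3217 -0.0076] toolx [-0.0074  0.0017 -1.    ] j [0.0243 0.5917 0.0842 1.0707 0.0019 1.9226] F [ 0.0586 -0.5921 -2.3121] w 0.01924311511682383
shift [2.7922 0.0948 0.8194] mm rot deg [ 0.0311 -0.4348  0.0466] rad [ 0.0005 -0.0076  0.0008]
```

Call:
arm_command:
  moves: [0.001,0,0.0008,0,-0.002,0,1,0.001,0,0,0,0,0,1]

```text
clock: 19.23
eef_pos: [0.6197, 0.015, 0.2326]
tool_rot: [0.115, 0.7, -0.115, 0.695]
ft_force: [-1.9, -0.9, 10.4]
grip_width: 0.0193
```

Call:
arm_command:
  moves: [0.0007,0,0,0,0,0,1,0.0007,0,0,0,0,0,1]

```text
clock: 19.4
eef_pos: [0.62, 0.015, 0.2326]
tool_rot: [0.115, 0.7, -0.115, 0.696]
ft_force: [-1.7, 0.2, 1.8]
grip_width: 0.0192
```

```bash
python3 - <<'E'
from h import *
plan((.62,.0151),.2326,-18.8)
E
```

```text
t 19.4 pos [0.62   0.015  0.2326] toolz [ 0.9468 -0.3217 -0.0053] toolx [-0.0053  0.0009 -1.    ] j [0.024  0.5949 0.0818 1.063  0.001  1.9223] F [-1.691   0.1788  1.7881] w 0.01920038480411877
shift [0.0004 0.1157 0.0087] mm rot deg [ 0.0347 -0.3059  0.0521] rad [ 0.0006 -0.0053  0.0009]
```

Call:
arm_command:
  moves: [0,0,0,0,0,0,0.3,0,0,0,0,0,0,0.3,0,0,0,0,0,0,-0.3,0,0,0,0,0,0,-1,0,0,0,0,0,0,-1,0,0,0,0,0,0,-1]

```text
clock: 19.9
eef_pos: [0.621, 0.015, 0.2337]
tool_rot: [0.116, 0.698, -0.115, 0.697]
ft_force: [0.1, -0.0, 0.1]
grip_width: 0.0768
```

```bash
python3 - <<'E'
from h import *
plan((.62,.0151),.34,-18.8)
cv2.imwrite(f"pics/w19.png",bot.camera("wrist")[:,:,::-1])
E
```

```text
t 19.9 pos [0.621  0.015  0.2337] toolz [ 0.9468 -0.3218 -0.0015] toolx [-0.0013  0.0009 -1.    ] j [0.0239 0.594  0.0833 1.0614 0.001  1.9223] F [ 0.1458 -0.0378  0.1314] w 0.07675651015991528
shift [-106.3424   -0.1597   -1.1389] mm rot deg [ 0.0289 -0.0878 -0.0274] rad [ 0.0005 -0.0015 -0.0005]
```

View pics/w19.png

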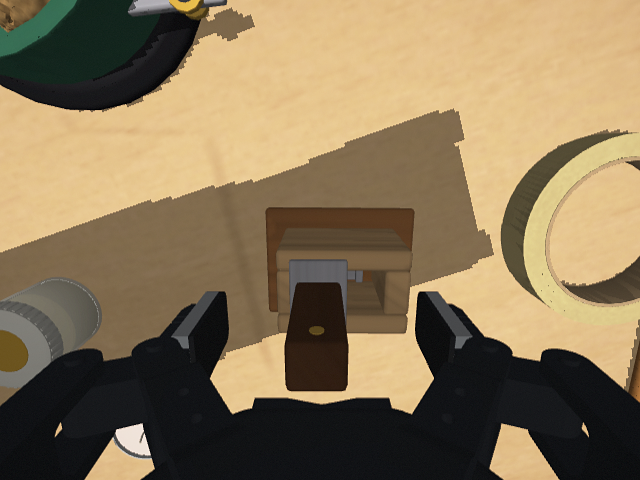

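Released and standing properly. Withdraw upward, then back toward the robot to clear the view.

Call:
arm_command:
  moves: [-0.01,0,0,0,0,0,-1,-0.02,0,0,0,0,0,-1,-0.025,0,0,0,0,0,-1,-0.025,0,0,0,0,0,-1,-0.025,0,0,0,0,0,-1,-0.025,0,0,0,0,0,-1,-0.02,0,0,0,0,0,-1,0,0,-0.025,0,0,0,-1,0,0,-0.025,0,0,0,-1,0,0,-0.025,0,0,0,-1,0,0,-0.025,0,0,0,-1,0,0,-0.025,0,0,0,-1,0,0,-0.02,0,0,0,-1,0,0,0,0,0,0,-1]

```text
clock: 21.12
eef_pos: [0.4783, 0.0623, 0.4002]
tool_rot: [0.117, 0.695, -0.115, 0.7]
ft_force: [-1.7, -0.3, -0.4]
grip_width: 0.0859
```

```bash
python3 - <<'E'
from h import *
plan((.62,.0151),.34,-18.8)
for n in("side","top"):cv2.imwrite(f"pics/{n}20.png",bot.camera(n)[:,:,::-1])
crop(cv2.imread("pics/side20.png"),230,170,400,290,4.5,"s20c.png")
crop(cv2.imread("pics/top20.png"),270,180,470,300,4,"t20c.png")
E
```

```text
t 21.12 pos [0.4783 0.0623 0.4002] toolz [ 0.946  -0.324   0.0062] toolx [ 0.0073  0.0021 -1.    ] j [ 0.1293  0.2044 -0.0534  1.3055  0.0012  2.03  ] F [-1.7134 -0.3011 -0.3621] w 0.08587931785033091
shift [ 61.1299   0.9502 148.9526] mm rot deg [-0.1034  0.3577 -0.2518] rad [-0.0018  0.0062 -0.0044]
```

View pics/s20c.png

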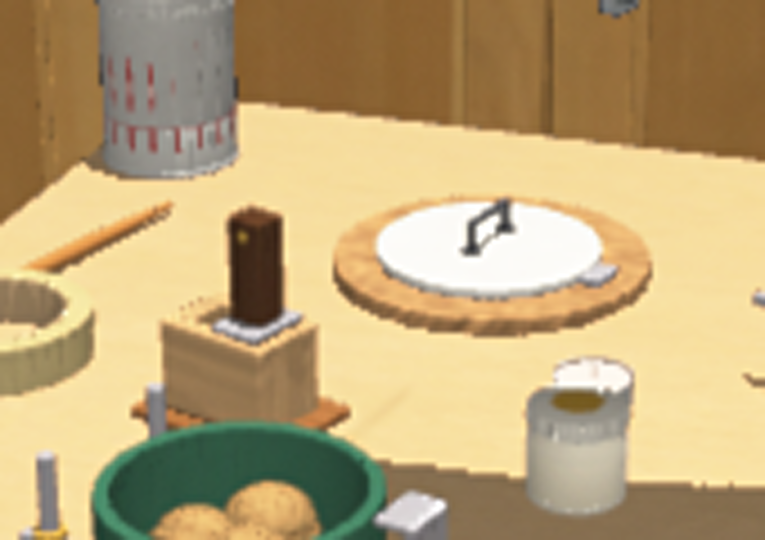

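View pics/t20c.png

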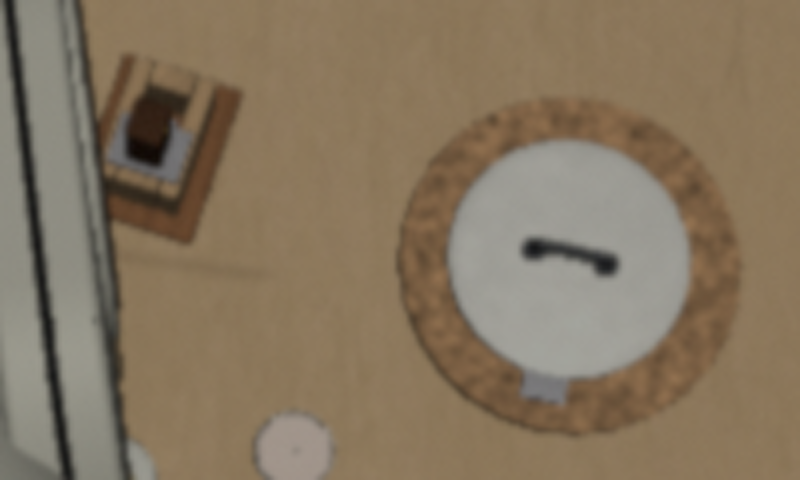

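View pics/top20.png

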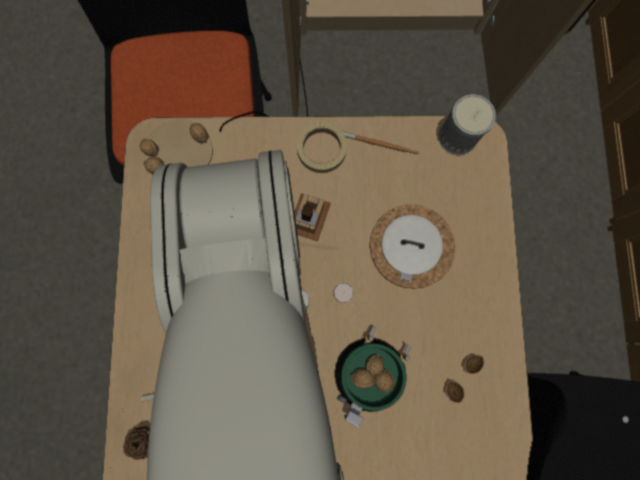

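The lid sits flat and well inside the mat (plate spans crop px 447–690 of the mat's 398–740). The lifter hangs in its stand with the guard plate flat on the block, and the tape and tea light have not moved.

```bash
python3 - <<'E'
from workcell import bot
print(bot.job_done())
E
```

```text
the job is handed in; nothing more can be done
None
```

The lid is off the pot and on the cork mat, the lifter is back in its stand, and I handed the job in at about 21 s of the 72 s.

- **Sliding the lid:** I put the lifter's foot under the loop and slid the lid about 20 mm at 2–3 N. I stopped once it stalled against the rear pins at about 8 N. The wrist picture showed the lid's edge against the left pin. Contact with the right pin rests on a top picture taken a little earlier at about 5 N, and on the push force lying close to the push direction. The side picture showed the tongue clear of the catch.
- **Setting it down:** I lifted the lid level and lowered it onto the mat at about 1 mm per row. In the final pictures the round plate is well inside the mat, with roughly 25 mm of cork around most of it.
- **Lifter:** It came down to the height at which I had gripped it. A brief 10 N showed at the wrist as the guard plate met the stand. The last views show it upright with the guard plate flat on the block.
- **Bystanders:** The tea light and masking tape are where they were. The arm hid the paint jar in the last top picture, so I checked it only in the side view, where it stands upright and looks unmoved.

No check failed. The gripper and arm stayed above the lid throughout, and no unexpected contact forces showed in the readings I took.

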